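# Set the length stop and register a frame billet on the marking-out bed

### The job

Get the frame billet ready for scribing its cut line: first slide the length stop along the fence of the marking-out bed until the hairline on it is in line with the red marker. Then pick up the blue-dyed billet, lay it gently flat on the bed and bring it in under the magnifier, fully back against the fence and with its end up against the stop, leaving the stop set on the marker. Do not knock the magnifier or disturb the vise, gauge, capacitor and tip jar, and let go of everything at the end.

Things in the scene. Friction and masses are not known exactly. Their poses are not given: they have to be found in the camera images.
- bed: Marking-out bed bolted to the bench, place and yaw vary: dark steel plate, top face 25 mm above the bench. Origin on the bench; +x points from its open front (robot side) to the fence, +y along the fence, z up. The plate spans x -130 to 100 mm and y -170 to 170 mm of the origin. The front part (x below 0) is open above; a magnifier covers the rest.
- fence_face (a point): Middle of the fence's front face, the register face (bed x 55 mm, y 0, 37.5 mm above the bench); axes as the bed. The straight steel fence is 330 mm long, 20 mm thick and rises 22 mm above the plate. On it, at bed y -84 to -70 mm, a thin scribing straightedge overhangs the plate to bed x 30 mm, underside 30 mm above the plate.
- magnifier: White framed, clear bench magnifier fixed over the rear of the bed; origin and axes as the bed. Frame and lens cover x 5 to 175 mm, y -140 to 140 mm, underside 165 mm and top 190 mm above the bench; arm and pillar stand behind, up to 240 mm high. Work beneath is reached from the front with the tool tilted 30 to 45 degrees, fingers pointing down and to the fence. Not to be hit (over 8 N).
- length_stop (a joint): Travel of the length stop along the fence in m: 0 is nearest the straightedge, grows toward bed +y up to 0.12. Starts between 0.085 and 0.12. It stays where it is left; stiff friction of about 8 N.
- stop_index (a point): Black index hairline at the rear edge of the stop's brass saddle, on the fence, 56 mm above the bench; axes as the bed. It lies 10 mm to the +y side of the stop face. The stop is set when this point and the marker have the same bed y.
- stop_face (a point): Centre of the stop face of the brass jaw (bed x 40 mm, 37.5 mm above the bench), the flat face that looks to bed -y and takes the billet's end; axes as the bed. The jaw spans bed x 21.5 to 54.5 mm, 20 mm in y to the +y side of this face, from 1.5 to 31 mm above the plate.
- stop_grip (a point): Grip point on the stop's ribbed black grip tab, 34 mm up the tab, at bed x 4 mm, 72 mm above the bench; axes as the bed. The tab is 20 mm thick along bed y (grip it across this), 16 mm wide, and leans 40 degrees from vertical to the front (its axis points to bed -x and up); it ends 22 mm beyond this point. The jaw below is also 20 mm thick.
- marker: Small red marker, 12 mm wide, clipped on the rear of the fence, pointer to the front; origin on the pointer line at the top of the fence (bed x 70.5 mm, 47 mm above the bench), axes as the bed. Fixed; its place along the fence varies, 25 to 110 mm to the -y side of where the hairline starts.
- billet: Loose aluminium bar 140 x 30 x 25 mm (long axis its x, 30 mm along its y), 0.28 kg more or less, with blue layout dye on the top face; lies flat on the bench to the right of the bed. Origin at the centre of its underside.
- billet_center (a point): The middle of the billet, 12.5 mm above its underside; axes as the billet. Registered, it is at bed x 40 mm, 70 mm to the -y side of the stop face, 37.5 mm above the bench, with its long axis along the fence; either end may face the stop.
- vise: Small blue bench vise with smooth steel jaws open 16 mm, about 190 mm long and 105 mm high, bolted down to the right of the bed; origin at the centre of its foot.
- gauge: Steel spring-tension gauge lying on the bench: round dial 64 mm across and 20 mm thick, with a stem and hook, 165 mm long in all. Origin under the dial centre, stem along its +x.
- capacitor: Blue can capacitor standing upright, 52 mm diameter, 111 mm high with terminals. Origin at the centre of its base.
- tip_jar: Frosted glass tip jar, open, 90 mm across the mouth, 125 mm high, standing. Origin at the centre of its base.
Things that resemble listed ones, but are neither listed nor needed, are in the scene too. Several things look just like the billet: the one meant starts farthest from the robot's base.

How it is judged:
On the way, in this order (a step that is already met when the one before it is completed fails the run):
1. the length stop is set: its hairline within 3 mm of the red marker, the billet not yet on the bed (y of stop_index in the frame of marker between -0.003 and 0.003 m and contact force between billet and bed below 0.05 N), for 0.2 s.
2. the billet lies flat on the bed (z of billet_center in the frame of bed between 0.034 and 0.0405 m and x of billet_center in the frame of bed between -0.13 and 0.06 m and y of billet_center in the frame of bed between -0.17 and 0.17 m), for 0.2 s.
At the end, for the whole second after the job is handed in: The stop's hairline is still within 3 mm of the red marker along the fence; the billet lies flat on the bed, its long side against the fence (gap under 2 mm, parallel within 0.02 rad) and its end against the stop face (gap under 2 mm), released and at rest (y of stop_index in the frame of marker between -0.003 and 0.003 m and x of billet_center in the frame of bed between 0.038 and 0.042 m and y of billet_center in the frame of stop_face between -0.072 and -0.068 m and angle between the x axis of billet and the y axis of bed, either way round below 0.02 rad and z of billet_center in the frame of bed between 0.0355 and 0.0395 m and linear speed of billet below 0.01 m/s and contact force between the fingers and billet below 0.05 N); the robot touches nothing.
It fails at once if the magnifier is knocked (over 8 N) (contact force between any of the arm, the fingers, billet and magnifier above 8 N).
It fails at once if the billet is dropped on the bed or rammed along it (moving over 0.4 m/s within 18 mm of lying on it) (linear speed of billet above 0.4 m/s and z of billet_center in the frame of bed below 0.055 m and x of billet_center in the frame of bed between -0.13 and 0.06 m and y of billet_center in the frame of bed between -0.17 and 0.17 m).
It fails at once if a bystander is shifted by more than 15 mm, or the vise is hit (over 8 N) (distance of any of gauge, capacitor, tip_jar from where it was at the start of the episode above 0.015 m or contact force between any of the arm, the fingers and vise above 8 N).
It also fails if it takes over 72 s, if anything falls off the work surface, if the arm or the gripper's body presses on something with over 40 N, if the wrist force passes 120 N, or if a joint passes its speed limit or range.

### The arm

A 6-joint arm with a two-finger parallel gripper is mounted at the origin on the work surface. World frame = base frame: x ahead of the robot, y to its left, z up, the work surface at z = 0. Lengths are in m, angles in rad, forces in N, time in s.
With the tool pointing down it reaches from about 0.35 to 0.775 m from the base axis. Payload 5.5 kg.
Tool frame: the origin (TCP) lies at the very end of the fingers, on their centre line; the grasp point (between the pads) lies 19 mm behind it; z points along the fingers, y is the line along which they close (so a half turn about z gives the same grasp; the last joint's range is limited). The gripper opens to 85 mm and grips with 20 to 120 N. Pads are 22 mm wide; open, the fingers measure 114 mm over their backs; the gripper's body (76 mm by 85 mm) begins 54 mm behind the grasp point. The pads swing forward as they close: fully open they stand 13 mm farther back than shut.
Start: joints at [-1.366, 0.313, 0.046, 1.304, 0, 1.431], TCP at [0.194, -0.541, 0.231] pointing down, gripper open.
Joint ranges: [-2.76, 2.76], [-0.86, 1.69], [-1.03, 1.26], [-2.2, 2.34], [-1.47, 1.5], [-3.14, 3.14]. Speed limits (rad/s): [2.57, 2.57, 3.14, 3.14, 3.14, 3.14].

### API

Orientations are given as a unit quaternion [w, x, y, z].
In Python, from bench import manip, capture, hand_in gives the robot as it stands.
- The arm moves only by the shell command python3 -m crank 'ROWS' [FORCE]. ROWS is JSON, a list of rows, each an object with "grip": the opening, from -1 (shut) to 1 (fully open); "linear": the shift along the tool's x, y, z scaled (see below), a list of three; "rot": the turn, a rotation vector about the tool's x, y, z scaled (see below), a list of three. In form: [{"grip": grip, "linear": [tx, ty, tz], "rot": [rx, ry, rz]}, ...]. A call has 1 to 12 rows; each row is the pose to reach, as a shift and turn from the pose commanded when the call began, along the tool's axes at that moment; what a row does not reach only later rows make up. The controller multiplies each number of a shift by 200 mm and each number of a turn by 45 degrees. A row lasts 1/12 s, in which the tool goes at most 41.7 mm and 7.16 degrees, less where a joint would pass 70% of its speed; a pose out of reach is approached as far as the arm can. A call with a number of a shift or a turn outside -1 to 1 is refused whole. A call with a gripper value outside its range is refused whole. The fingers move at their own pace and stop on an object; FORCE is the grip in N (left out, the last holds). Time passes only in rows, so rows that repeat a pose let the fingers close. It gives the time, the measured TCP pose, the force, the opening and the grip force at its end, in the units of the state.
- manip.get_obs(): the state, without advancing time (a new reading comes with each control period).
- capture(name): name is "scene" or "top" or "wrist"; returns a dict with "pixels" (384x512x3 uint8, red, green, blue), "z_map" (384x512 float32, m along the optical axis (not along the pixel's ray), 0 where there is no reading), "intrinsics" (3x3 intrinsics, pixels), "rvec" (rotation vector, rad) and "tvec" (3), from world to camera coordinates, as OpenCV has them. Camera axes: x right, y down, z forward; pixel columns grow to the right and rows downward; lengths in m; the calibration is good to about 2 mm. The wrist camera is an equidistant fisheye: a pixel r from the principal point sees the ray r / f radians off the axis. A picture is of the moment at which its call begins.
- hand_in(): hands the job in; it is judged then, once.
The state is a dict: "time_s": time; "q": joint angles; "joint_vel": joint speeds; "joint_efforts": joint torques, N m; "position": TCP position; "tcp_rot": TCP orientation; "contact_force": force on the tool from outside, world axes, zero at the start; "wrist_torque": the same for the moment, N m; "width": finger opening in m; "gripper_force": force on a finger pad.
Only numpy, scipy, OpenCV 4.12 (cv2) and the standard library are available. Lean on these libraries where they do the work, as an engineer would, in place of code of your own. Each camera call takes 0.05 s, during which the arm holds its last target. There are 200 camera calls.

## Working session

There is one attempt and no reset: what is moved stays moved. The work goes in short steps, Python scripts to look and compute and a shell command to move; the robot and the scene stay as the last step left them, time stands still between calls to the robot, and variables do not carry over. Pictures are saved under pics/ and viewed, at most 10 in all, crops included, and the job is handed in when it is done.

```bash
ls; mkdir -p pics; cat > h.py <<'E'
import numpy as np, cv2
from scipy.spatial.transform import Rotation as R
from bench import manip, capture, hand_in
def cam(n):
    c=capture(n); c['R']=cv2.Rodrigues(np.array(c['rvec'],float))[0]; c['t']=np.array(c['tvec'],float).ravel(); c['K']=np.array(c['intrinsics'],float); return c
def onplane(c,uv,z):
    uv=np.atleast_2d(np.array(uv,float)); d=np.c_[(uv-c['K'][:2,2])/np.diag(c['K'])[:2],np.ones(len(uv))]@c['R']
    o=-c['R'].T@c['t']; return o+d*((z-o[2])/d[:,2])[:,None]
def cloud(c):
    z=c['z_map']; v,u=np.mgrid[:384,:512]; K=c['K']
    p=np.stack([(u-K[0,2])/K[0,0]*z,(v-K[1,2])/K[1,1]*z,z],-1)
    return (p-c['t'])@c['R']
def proj(c,P):
    p=np.atleast_2d(P)@c['R'].T+c['t']; return (p/p[:,2:])@c['K'].T[:,:2]
def save(c,name,box=None,s=1):
    im=c['pixels'][...,::-1]
    if box: im=im[box[1]:box[3],box[0]:box[2]]
    cv2.imwrite('pics/'+name,cv2.resize(im,None,fx=s,fy=s,interpolation=cv2.INTER_CUBIC))
E
python3 - <<'E'
from h import *
import pickle
for n in('top','scene'):
    c=cam(n); save(c,n+'0.png',s=1.5); pickle.dump(c,open(n+'.pkl','wb')); print(n,-c['R'].T@c['t'],c['K'].tolist())
print(manip.get_obs())
E
```

```text
pics
top [0.24005801 0.03069201 1.51087081] [[469.76193772506144, 0.0, 244.91595382797013], [0.0, 469.76193772506144, 188.81169215140812], [0.0, 0.0, 1.0]]
scene [0.88166412 0.26343502 1.49461159] [[469.7355659905093, 0.0, 258.54304861712274], [0.0, 469.7355659905093, 182.2808850765542], [0.0, 0.0, 1.0]]
{'time_s': 0.1, 'q': array([-1.36561541e+00,  3.13944545e-01,  4.51308957e-02,  1.30361536e+00,
        1.16902221e-05,  1.43119355e+00]), 'joint_vel': array([-6.27309615e-05, -1.64613634e-03,  2.69987536e-03, -1.13447035e-04,
       -1.01335650e-03, -6.05667943e-04]), 'joint_efforts': array([ 1.93655338e-03, -4.81724167e+01,  2.99244171e+01,  1.27222133e-02,
       -2.48104143e-04,  4.37679248e-06]), 'position': array([ 0.19424776, -0.54072555,  0.23050276]), 'tcp_rot': array([-8.16093517e-04,  9.85176962e-01,  1.71539171e-01, -2.09202879e-05]), 'contact_force': array([ 0.04666264, -0.39595233,  0.67140769]), 'wrist_torque': array([ 0.06765301, -0.00910129,  0.01197677]), 'gripper_force': 0.0, 'width': 0.08522505960936086}
```

View pics/top0.png

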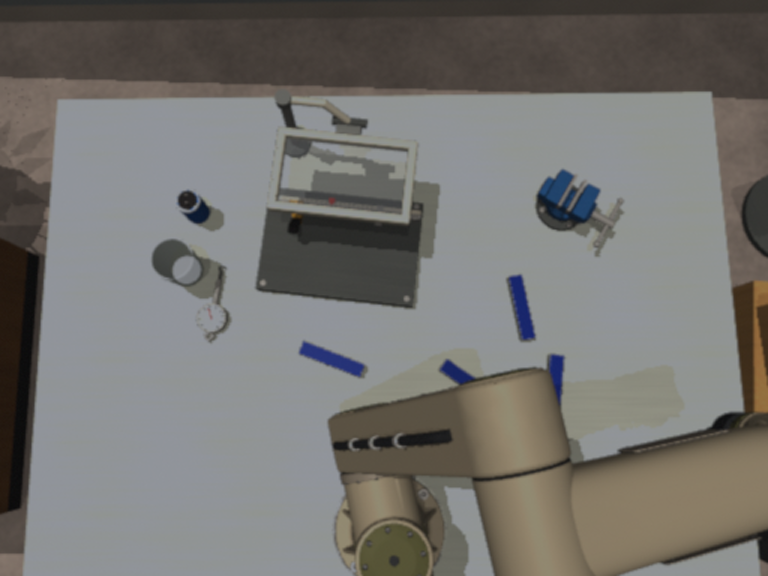

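View pics/scene0.png

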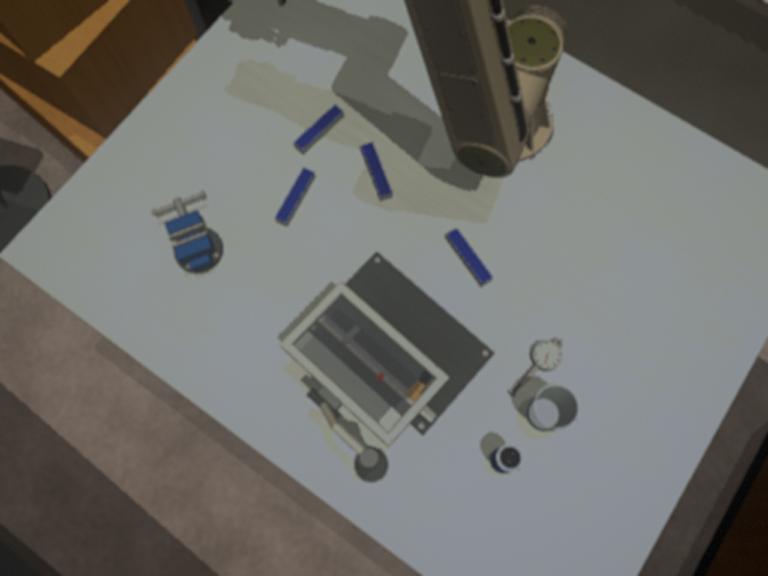

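Top view (768-px scale) shows the bed around (340,230), with the black tab at (294,223) and the red marker at (332,199). There are four blue bars; the one right of the bed and farthest from the base is at (521,307). The scene view agrees.

```bash
python3 - <<'E'
from h import *
import pickle
for n in('top','scene'):
    c=pickle.load(open(n+'.pkl','rb')); P=cloud(c); im=c['pixels']; hsv=cv2.cvtColor(im,cv2.COLOR_RGB2HSV)
    print(n)
    # blue bars
    m=cv2.inRange(hsv,(112,150,60),(130,255,255))
    k,l,s,ce=cv2.connectedComponentsWithStats(m)
    for i in range(1,k):
        if s[i,4]>40:
            v,u=np.where(l==i); w=onplane(c,np.c_[u,v],0.025)
            r=cv2.minAreaRect((w[:,:2]*1000).astype(np.float32)); print('bar',s[i,4],r, 'z',np.median(P[v,u,2]),np.hypot(*r[0]))
    # plate
    g=im.max(2)
    w=onplane(c,[(u,v) for v in range(384) for u in range(512)],0.025).reshape(384,512,3)
    m=((g<95)&(abs(P[...,2]-.025)<.012)&(w[...,0]>.3)&(w[...,0]<.85)&(abs(w[...,1]-.1)<.3)).astype(np.uint8)
    k,l,s,ce=cv2.connectedComponentsWithStats(m); i=1+s[1:,4].argmax(); v,u=np.where(l==i)
    r=cv2.minAreaRect((w[v,u,:2]*1000).astype(np.float32)); print('plate',s[i],r,cv2.boxPoints(r).tolist())
    # red
    m=(cv2.inRange(hsv,(0,110,60),(8,255,255))|cv2.inRange(hsv,(172,110,60),(180,255,255)))&((w[...,0]>.4)&(w[...,0]<.9)&(abs(w[...,1]-.1)<.25)).astype(np.uint8)*255
    k,l,s,ce=cv2.connectedComponentsWithStats(m)
    for i in range(1,k):
        if s[i,4]>3: print('red',s[i],ce[i],onplane(c,ce[i],.05), P[int(ce[i][1]),int(ce[i][0])])
    m=((g<40)&(w[...,0]>.45)&(w[...,0]<.9)&(abs(w[...,1]-.15)<.25)).astype(np.uint8)
    k,l,s,ce=cv2.connectedComponentsWithStats(m)
    for i in range(1,k):
        if s[i,4]>8: print('dark',s[i],ce[i],onplane(c,ce[i],.07),P[int(ce[i][1]),int(ce[i][0])])
    m=cv2.inRange(hsv,(8,120,50),(25,255,255))&((w[...,0]>.4)&(w[...,0]<.9)&(abs(w[...,1]-.1)<.25)).astype(np.uint8)*255
    k,l,s,ce=cv2.connectedComponentsWithStats(m)
    for i in range(1,k):
        if s[i,4]>3: print('brass',s[i],ce[i],onplane(c,ce[i],.056))
    save(c,n+'1.png',(165,80,290,215) if n=='top' else (180,160,335,310),4)
E
```

```text
top
bar 295 ((453.0548095703125, -288.1259765625), (131.9522705078125, 22.771595001220703), 9.536118507385254) z 0.025373302232926942 536.9126920132234
bar 290 ((345.7510681152344, 116.43870544433594), (132.285400390625, 22.6076602935791), 68.74578857421875) z 0.025723710173300808 364.83115715132976
bar 149 ((305.0330505371094, -352.8423156738281), (21.94817543029785, 86.85820770263672), 86.75102996826172) z 0.02534942921488919 466.4149029030313
bar 128 ((313.2569274902344, -145.1014404296875), (61.81516647338867, 22.240114212036133), 54.2108154296875) z 0.02518014939230157 345.23083673882917
plate [ 171  134  111   71 5460] ((590.7699584960938, 98.17707824707031), (336.4152526855469, 231.8345489501953), 83.07946014404297) [[455.429443359375, -54.83783721923828], [685.5748901367188, -82.77220916748047], [726.1104736328125, 251.19198608398438], [495.96502685546875, 279.1263732910156]]
red [220 132   3   4   9] [220.88888889 133.33333333] [[0.68470965 0.11486903 0.05      ]] [0.64585074 0.1099295  0.18109984]
dark [192 144  81  14 488] [228.75204918 150.08811475] [[0.62334106 0.08879429 0.07      ]] [0.6350252  0.09296662 0.02728299]
brass [194 142   7   4  18] [196.83333333 143.38888889] [[0.65024806 0.19161006 0.056     ]]
scene
plate [ 231  169   98  121 3552] ((593.8596801757812, 99.05047607421875), (337.79876708984375, 228.3812255859375), 82.60061645507812) [[458.8682861328125, -53.73638153076172], [685.34765625, -83.14844512939453], [728.85107421875, 251.83734130859375], [502.3717041015625, 281.2493896484375]]
red [252 250   3   3   7] [253. 251.] [[0.68602596 0.11487572 0.05      ]] [0.70356836 0.12819667 0.1795348 ]
brass [275 257   7   9  23] [277.82608696 261.2173913 ] [[0.66874406 0.19558016 0.056     ]]
```

View pics/top1.png

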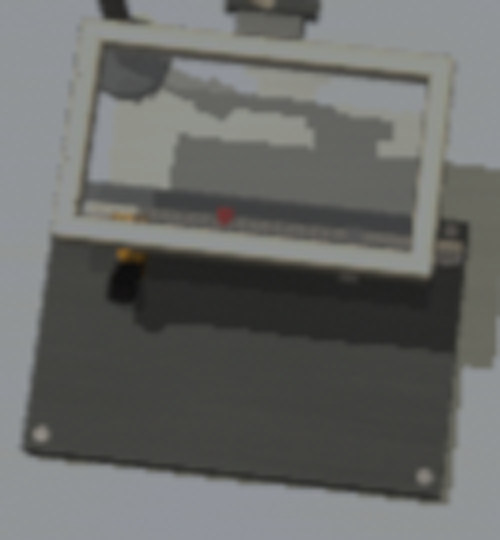

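View pics/scene1.png

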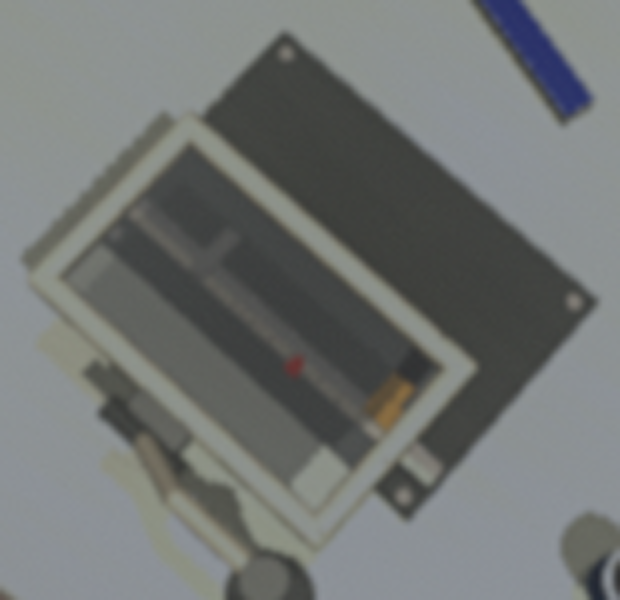

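Both crops show the tab at top-crop (125,283), the brass saddle near scene-crop (390,400), and the red pointer at (295,365) in the scene crop. Bed yaw comes out at about -7°. Next I'll plan the approach moves.

```bash
cat >> h.py <<'E'
YAW=np.radians(-7.1); BO=np.array([.607,.0967,0]); RB=R.from_euler('z',YAW)
def b2w(p): return RB.apply(p)+BO
def w2b(p): return RB.inv().apply(np.asarray(p)-BO)
def tool(tilt): # bed-frame tool: y=+bed y, pointing down/toward fence
    s,c=np.sin(np.radians(tilt)),np.cos(np.radians(tilt)); return RB*R.from_matrix(np.array([[-c,0,-s],[0,1,0],[s,0,-c]]).T)
def pose():
    o=manip.get_obs(); q=o['tcp_rot']; return np.array(o['position']),R.from_quat([*q[1:],q[0]]),o
def go(pw,Rt):
    p,r,o=pose(); print('lin',np.round(r.inv().apply(pw-p)/.2,3),'rot',np.round((r.inv()*Rt).as_rotvec(degrees=True)/45,3),'bed',np.round(w2b(p),4),'t',round(o['time_s'],2))
E
python3 - <<'E'
from h import *
go(np.array([.45,.1,.3]),tool(0)); print(pose()[1].as_matrix().round(3))
E
```

```text
lin [ 2.286 -2.583 -0.343] rot [-0.000e+00 -3.000e-03 -3.403e+00] bed [-0.3308 -0.6836  0.2305] t 0.1
[[ 0.941  0.338 -0.   ]
 [ 0.338 -0.941  0.002]
 [ 0.    -0.002 -1.   ]]
```

```bash
python3 -m crank '[{"grip":1,"linear":[0.75,-0.85,-0.35],"rot":[0,0,-1]},{"grip":1,"linear":[0.75,-0.85,-0.35],"rot":[0,0,-1]},{"grip":1,"linear":[0.75,-0.85,-0.35],"rot":[0,0,-1]},{"grip":1,"linear":[0.75,-0.85,-0.35],"rot":[0,0,-1]},{"grip":1,"linear":[0.75,-0.85,-0.35],"rot":[0,0,-1]},{"grip":1,"linear":[0.75,-0.85,-0.35],"rot":[0,0,-1]},{"grip":1,"linear":[0.75,-0.85,-0.35],"rot":[0,0,-1]},{"grip":1,"linear":[0.75,-0.85,-0.35],"rot":[0,0,-1]}]' 40; python3 -c "
from h import *
go(np.array([.45,.1,.3]),tool(0))"
```

```text
time_s: 0.77
position: [0.2787, -0.3292, 0.3021]
tcp_rot: [0.001, 0.844, 0.537, -0.0]
contact_force: [-0.1, -0.6, -0.3]
width: 0.0853
gripper_force: 0.0
lin [ 2.307 -0.132  0.008] rot [-0.     0.003 -2.399] bed [-0.2731 -0.4632  0.3021] t 0.77
```

```bash
python3 -m crank '[{"grip":1,"linear":[1,0.1,0],"rot":[0,0,-1]},{"grip":1,"linear":[1,0.1,0],"rot":[0,0,-1]},{"grip":1,"linear":[1,0.1,0],"rot":[0,0,-1]},{"grip":1,"linear":[1,0.1,0],"rot":[0,0,-1]},{"grip":1,"linear":[1,0.1,0],"rot":[0,0,-1]},{"grip":1,"linear":[1,0.1,0],"rot":[0,0,-1]},{"grip":1,"linear":[1,0.1,0],"rot":[0,0,-1]},{"grip":1,"linear":[1,0.1,0],"rot":[0,0,-1]}]'; python3 -c "
from h import *
go(np.array([.45,.1,.3]),tool(0))"
```

```text
time_s: 1.43
position: [0.3817, -0.1579, 0.3005]
tcp_rot: [-0.001, 0.575, 0.818, -0.0]
contact_force: [-0.7, 0.8, 0.1]
width: 0.0858
gripper_force: 0.0
lin [1.098 0.758 0.003] rot [-0.    -0.002 -1.402] bed [-0.1921 -0.2805  0.3005] t 1.43
```

```bash
python3 -m crank '[{"grip":1,"linear":[0.9,0.6,0],"rot":[0,0,-1]},{"grip":1,"linear":[0.9,0.6,0],"rot":[0,0,-1]},{"grip":1,"linear":[0.9,0.6,0],"rot":[0,0,-1]},{"grip":1,"linear":[0.9,0.6,0],"rot":[0,0,-1]},{"grip":1,"linear":[0.9,0.6,0],"rot":[0,0,-1]},{"grip":1,"linear":[0.9,0.6,0],"rot":[0,0,-1]},{"grip":1,"linear":[0.9,0.6,0],"rot":[0,0,-1]},{"grip":1,"linear":[0.9,0.6,0],"rot":[0,0,-1]}]'; python3 -c "
from h import *
go(b2w([-.15,.096,.25]),tool(0))
p,r,o=pose();print('rot40',((r.inv()*tool(40)).as_rotvec(degrees=True)/45).round(3))"
```

```text
time_s: 2.1
position: [0.4338, 0.0521, 0.3006]
tcp_rot: [-0.001, 0.219, 0.976, -0.0]
contact_force: [-0.5, 0.1, 0.4]
width: 0.0856
gripper_force: 0.0
lin [0.174 0.794 0.253] rot [-0.001 -0.001 -0.404] bed [-0.1664 -0.0657  0.3006] t 2.1
rot40 [-0.142 -0.883 -0.387]
```

```bash
python3 -m crank '[{"grip":1,"linear":[0.3,0.55,0.3],"rot":[-0.142,-0.883,-0.387]},{"grip":1,"linear":[0.3,0.55,0.3],"rot":[-0.142,-0.883,-0.387]},{"grip":1,"linear":[0.3,0.55,0.3],"rot":[-0.142,-0.883,-0.387]},{"grip":1,"linear":[0.3,0.55,0.3],"rot":[-0.142,-0.883,-0.387]},{"grip":1,"linear":[0.3,0.55,0.3],"rot":[-0.142,-0.883,-0.387]},{"grip":1,"linear":[0.3,0.55,0.3],"rot":[-0.142,-0.883,-0.387]},{"grip":1,"linear":[0.3,0.55,0.3],"rot":[-0.142,-0.883,-0.387]},{"grip":1,"linear":[0.3,0.55,0.3],"rot":[-0.142,-0.883,-0.387]}]'; python3 -c "
from h import *
import pickle
c=cam('wrist');pickle.dump(c,open('w1.pkl','wb'));save(c,'w1.png',s=1.5)
print('cam bed',w2b(-c['R'].T@c['t']),RB.inv().apply(c['R'][2]),c['K'])
go(b2w([-.03,.096,.12]),tool(40))"
```

```text
time_s: 2.77
position: [0.4237, 0.1755, 0.2387]
tcp_rot: [0.34, 0.059, 0.938, -0.021]
contact_force: [1.0, 0.0, 0.8]
width: 0.0855
gripper_force: 0.0
cam bed [-0.34459417  0.05632145  0.29773995] [ 0.84792667 -0.00185542 -0.53011029] [[297.31863964   0.         251.48867531]
 [  0.         297.31863964 193.33300518]
 [  0.           0.           1.        ]]
lin [-0.218  0.198  0.977] rot [-0.    -0.    -0.005] bed [-0.1891  0.0567  0.2416] t 2.82
```

View pics/w1.png

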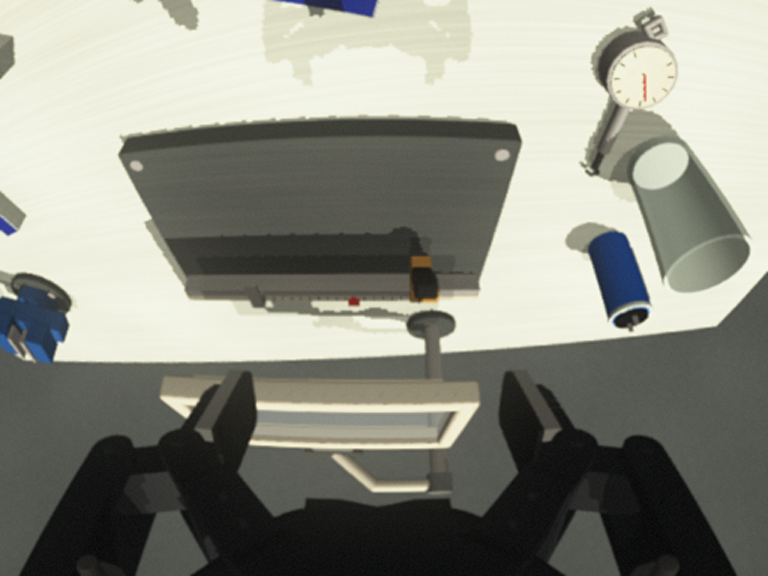

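The wrist view is upside-down, with near at the top. The plate's front corners are at (122,152) and (521,145), the red marker is at (353,301), and the black tab on brass is at (425,280) (768-px scale). Next I'll cast fisheye rays.

```bash
cat >> h.py <<'E'
def fish(c,uv,z=None,bx=None):
    "fisheye ray onto world plane z, or bed plane x=bx; returns bed coords"
    uv=np.atleast_2d(np.array(uv,float)); a=(uv-c['K'][:2,2])/np.diag(c['K'])[:2]; r=np.hypot(*a.T)[:,None]+1e-9
    d=RB.inv().apply(np.c_[a/r*np.sin(r),np.cos(r)]@c['R']); o=w2b(-c['R'].T@c['t'])
    k=(z-o[2])/d[:,2] if bx is None else (bx-o[0])/d[:,0]
    return o+d*k[:,None]
def blobs(m,mn=4):
    k,l,s,ce=cv2.connectedComponentsWithStats(m.astype(np.uint8)); return [(s[i],ce[i],l==i) for i in range(1,k) if s[i,4]>=mn]
E
python3 - <<'E'
from h import *
import pickle
c=pickle.load(open('w1.pkl','rb')); im=c['pixels']; hsv=cv2.cvtColor(im,cv2.COLOR_RGB2HSV)
box=np.zeros((384,512),bool); box[140:215,110:330]=1
for s,ce,_ in blobs(box&(((hsv[...,0]<6)|(hsv[...,0]>173))&(hsv[...,1]>130)&(im.max(2)>60))): print('red',s,ce,fish(c,ce,z=.052).round(4))
for s,ce,_ in blobs(box&((hsv[...,0]>7)&(hsv[...,0]<26)&(hsv[...,1]>110)&(im.max(2)>60))):
    print('brass',s,ce,[fish(c,(u,s[1]+s[3]-1),z=.056).round(4).tolist() for u in(s[0]-.5,s[0]+s[2]-.5)])
b2=box.copy(); b2[:,:265]=0;b2[:,300:]=0
for s,ce,m in blobs(b2&(im.max(2)<42),20): print('dark',s,ce,fish(c,ce,bx=.004).round(4))
# screws, light spots
gray=im.min(2); b3=np.zeros_like(box); b3[90:130,70:350]=1
pl=(im.max(2)<110)&(np.mgrid[:384,:512][0]<205)&(np.mgrid[:384,:512][0]>70)
for s,ce,m in blobs(pl,2000):
    print('plate',s,ce)
    for sc,ce2,_ in blobs(b3&(gray>130),3):
        if sc[4]<120: print('spot',sc,ce2,fish(c,ce2,z=.025).round(4))
# fence front-top edge / plate front edge rows by column
for u in (150,180,210,240,270,290):
    col=gray[150:205,u].astype(int); print(u,col.tolist())
E
```

```text
red [232 198   7   5  28] [235.32142857 200.21428571] [[0.0695 0.0292 0.052 ]]
brass [274 170  14   9 104] [280.         173.85576923] [[[0.001, 0.0868, 0.056]], [[0.0009, 0.1068, 0.056]]]
brass [273 188  20  13  71] [281.15492958 197.42253521] [[[0.0621, 0.0889, 0.056]], [[0.0622, 0.1211, 0.056]]]
dark [275 179  16  18 191] [281.5078534  185.51832461] [[0.004  0.0979 0.0668]]
plate [   80    79   267   126 26581] [217.51540574 136.18302547]
spot [330 100  10   7  58] [334.24137931 103.01724138] [[-0.1147  0.1558  0.025 ]]
spot [ 87 107   8   7  43] [ 90.41860465 110.13953488] [[-0.1141 -0.1556  0.025 ]]
150 [79, 81, 82, 83, 83, 83, 80, 71, 50, 44, 51, 52, 48, 49, 52, 49, 51, 52, 51, 50, 50, 46, 44, 44, 46, 42, 42, 45, 42, 45, 43, 44, 52, 75, 83, 87, 86, 86, 86, 84, 86, 86, 84, 82, 76, 76, 82, 87, 96, 123, 183, 220, 227, 227, 227]
180 [75, 79, 81, 76, 80, 72, 58, 47, 45, 48, 48, 46, 48, 47, 47, 48, 46, 48, 46, 46, 42, 41, 38, 41, 41, 37, 39, 37, 39, 43, 38, 39, 53, 81, 86, 88, 84, 84, 84, 86, 87, 89, 86, 86, 75, 73, 78, 83, 90, 93, 123, 162, 186, 187, 162]
210 [77, 79, 81, 80, 78, 64
[... 192 characters left out ...]
 194, 172]
240 [83, 80, 79, 81, 80, 74, 55, 48, 47, 42, 46, 45, 46, 45, 46, 46, 48, 48, 47, 45, 40, 37, 34, 40, 35, 38, 37, 39, 37, 37, 42, 41, 62, 81, 83, 84, 83, 82, 86, 86, 87, 84, 88, 85, 72, 71, 76, 80, 85, 93, 127, 177, 184, 187, 195]
270 [77, 59, 48, 47, 44, 45, 47, 45, 46, 45, 45, 42, 43, 44, 49, 49, 50, 48, 50, 45, 41, 37, 38, 40, 34, 40, 38, 38, 38, 38, 37, 43, 60, 81, 85, 84, 84, 87, 86, 83, 87, 85, 85, 87, 76, 72, 71, 78, 89, 112, 161, 192, 201, 201, 199]
290 [82, 81, 81, 82, 79, 80, 84, 80, 80, 80, 78, 80, 82, 85, 82, 83, 86, 82, 83, 78, 73, 69, 70, 71, 71, 67, 70, 69, 71, 73, 62, 49, 48, 52, 47, 45, 33, 32, 34, 35, 35, 38, 38, 40, 37, 42, 41, 40, 48, 60, 83, 132, 186, 196, 197]
```

```bash
python3 -c "
from h import *
go(b2w([-.048,.0973,.134]),tool(40))
go(b2w([.0162,.0973,.0575]),tool(40))"
```

```text
lin [-0.194  0.204  0.866] rot [-0.    -0.    -0.005] bed [-0.1891  0.0567  0.2416] t 2.82
lin [-0.194  0.204  1.365] rot [-0.    -0.    -0.005] bed [-0.1891  0.0567  0.2416] t 2.82
```

```bash
python3 -m crank '[{"grip":1,"linear":[-0.194,0.204,0.3],"rot":[0,0,0]},{"grip":1,"linear":[-0.194,0.204,0.5],"rot":[0,0,0]},{"grip":1,"linear":[-0.194,0.204,0.7],"rot":[0,0,0]},{"grip":0.3,"linear":[-0.194,0.204,0.866],"rot":[0,0,0]},{"grip":0.3,"linear":[-0.194,0.204,0.866],"rot":[0,0,0]},{"grip":0.3,"linear":[-0.194,0.204,0.866],"rot":[0,0,0]},{"grip":0.3,"linear":[-0.194,0.204,0.866],"rot":[0,0,0]},{"grip":0.3,"linear":[-0.194,0.204,0.866],"rot":[0,0,0]}]'; python3 -c "
from h import *
go(b2w([.0162,.0973,.0575]),tool(40)); c=cam('wrist'); save(c,'w2.png',s=1.5)"
```

```text
time_s: 3.48
position: [0.5735, 0.1997, 0.1351]
tcp_rot: [0.342, 0.059, 0.937, -0.021]
contact_force: [0.5, -0.9, -0.3]
width: 0.0551
gripper_force: 0.0
lin [ 0.012 -0.004  0.497] rot [-0.     0.003 -0.004] bed [-0.046   0.098   0.1351] t 3.48
```

View pics/w2.png

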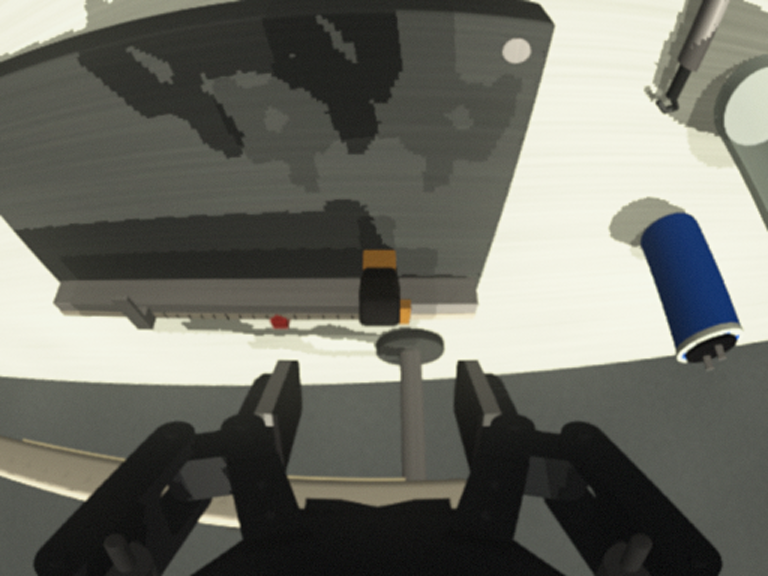

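The tab at (380,295) is centred between the pads at about 298 and 458. I'll advance and grip.

```bash
python3 -m crank '[{"grip":0.3,"linear":[0.006,-0.002,0.15],"rot":[0,0,0]},{"grip":0.3,"linear":[0.012,-0.004,0.3],"rot":[0,0,0]},{"grip":0.3,"linear":[0.012,-0.004,0.4],"rot":[0,0,0]},{"grip":0.3,"linear":[0.012,-0.004,0.49],"rot":[0,0,0]},{"grip":0.3,"linear":[0.012,-0.004,0.49],"rot":[0,0,0]},{"grip":-0.6,"linear":[0.012,-0.004,0.49],"rot":[0,0,0]},{"grip":-1,"linear":[0.012,-0.004,0.49],"rot":[0,0,0]},{"grip":-1,"linear":[0.012,-0.004,0.49],"rot":[0,0,0]},{"grip":-1,"linear":[0.012,-0.004,0.49],"rot":[0,0,0]},{"grip":-1,"linear":[0.012,-0.004,0.49],"rot":[0,0,0]},{"grip":-1,"linear":[0.012,-0.004,0.49],"rot":[0,0,0]}]' 60; python3 -c "
from h import *
p,r,o=pose();print(w2b(p),o['contact_force']); go(b2w(w2b(p)-[0,.068,0]),r)"
```

```text
time_s: 4.45
position: [0.6323, 0.1927, 0.0595]
tcp_rot: [0.343, 0.058, 0.937, -0.02]
contact_force: [-7.1, 1.2, 8.0]
width: 0.0195
gripper_force: 58.7
[0.0132347  0.098435   0.05945921] [-7.05561555  1.20274421  8.00169453]
lin [ 0.    -0.34  -0.001] rot [0. 0. 0.] bed [0.0132 0.0984 0.0595] t 4.45
```

```bash
python3 -m crank '[{"grip":-1,"linear":[0,-0.04,0],"rot":[0,0,0]},{"grip":-1,"linear":[0,-0.08,0],"rot":[0,0,0]},{"grip":-1,"linear":[0,-0.12,0],"rot":[0,0,0]},{"grip":-1,"linear":[0,-0.16,0],"rot":[0,0,0]},{"grip":-1,"linear":[0,-0.2,0],"rot":[0,0,0]},{"grip":-1,"linear":[0,-0.24,0],"rot":[0,0,0]},{"grip":-1,"linear":[0,-0.28,0],"rot":[0,0,0]},{"grip":-1,"linear":[0,-0.31,0],"rot":[0,0,0]},{"grip":-1,"linear":[0,-0.34,0],"rot":[0,0,0]},{"grip":-1,"linear":[0,-0.34,0],"rot":[0,0,0]},{"grip":-1,"linear":[0,-0.34,0],"rot":[0,0,0]},{"grip":-1,"linear":[0,-0.34,0],"rot":[0,0,0]}]'; python3 -c "
from h import *
p,r,o=pose();print(w2b(p))
import pickle
c=cam('wrist');save(c,'w3.png',(100,130,400,330),2.6);pickle.dump(c,open('w3.pkl','wb'))"
```

```text
time_s: 5.45
position: [0.624, 0.1259, 0.0594]
tcp_rot: [0.344, 0.057, 0.937, -0.02]
contact_force: [-7.5, 4.5, 9.4]
width: 0.019
gripper_force: 59.4
[0.01323045 0.03104126 0.05940302]
```

View pics/w3.png

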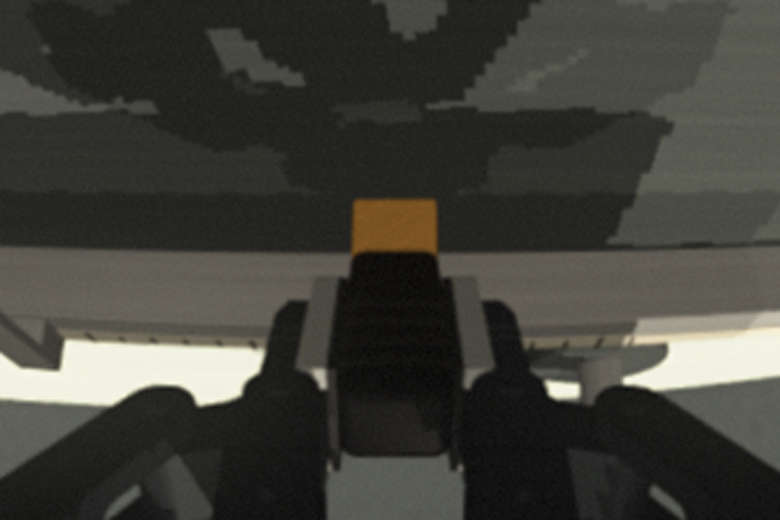

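The crop shows the tab gripped, with the jaw front at x 353–437. The marker is hidden behind the gripper, so I'll release, back off and look again.

```bash
python3 -m crank '[{"grip":0,"linear":[0,0,0],"rot":[0,0,0]},{"grip":0.3,"linear":[0,0,0],"rot":[0,0,0]},{"grip":0.3,"linear":[0,0,0],"rot":[0,0,0]},{"grip":0.3,"linear":[0,0,0],"rot":[0,0,0]},{"grip":0.3,"linear":[0,0,-0.15],"rot":[0,0,0]},{"grip":0.3,"linear":[0,0,-0.3],"rot":[0,0,0]},{"grip":0.3,"linear":[0,-0.3,-0.5],"rot":[0,0,0]},{"grip":0.3,"linear":[0,-0.3,-0.6],"rot":[0,0,0]},{"grip":0.3,"linear":[0,-0.3,-0.6],"rot":[0,0,0]},{"grip":0.3,"linear":[0,-0.3,-0.6],"rot":[0,0,0]},{"grip":0.3,"linear":[0,-0.3,-0.6],"rot":[0,0,0]}]'; python3 - <<'E'
from h import *
import pickle
c=pickle.load(open('w3.pkl','rb')); print('jaw w3',fish(c,[(235.6,215),(268.2,215)],bx=.0215).round(4).tolist())
c=cam('wrist');pickle.dump(c,open('w4.pkl','wb')); im=c['pixels']; hsv=cv2.cvtColor(im,cv2.COLOR_RGB2HSV)
print(w2b(pose()[0]))
for s,ce,_ in blobs(((hsv[...,0]<6)|(hsv[...,0]>173))&(hsv[...,1]>130)&(im.max(2)>60)): print('red',s,ce,fish(c,ce,z=.05).round(4))
for s,ce,_ in blobs((hsv[...,0]>7)&(hsv[...,0]<26)&(hsv[...,1]>110)&(im.max(2)>60)):
    print('brass',s,ce,[fish(c,(u,s[1]+s[3]-1),z=.056).round(4).tolist() for u in(s[0]-.5,s[0]+s[2]-.5)],[fish(c,(u,ce[1]),bx=.0215).round(4).tolist() for u in(s[0]-.5,s[0]+s[2]-.5)])
    last=ce
u,v=map(int,last); save(c,'w4.png',(max(u-70,0),max(v-60,0),u+70,v+50),5.5)
E
```

```text
time_s: 6.42
position: [0.5402, 0.074, 0.1497]
tcp_rot: [0.343, 0.058, 0.937, -0.021]
contact_force: [-0.6, 0.7, -0.4]
width: 0.0559
gripper_force: 0.0
jaw w3 [[0.0215, 0.0218, 0.0337], [0.0215, 0.0418, 0.0337]]
[-0.06373898 -0.03059079  0.14859484]
red [300 212   9   2  18] [304.  212.5] [[0.081  0.0298 0.05  ]]
brass [300 165  24  47 487] [308.24435318 183.85420945] [[[0.0661, 0.0219, 0.056]], [[0.0665, 0.049, 0.056]]] [[[0.0215, 0.0162, 0.0501]], [[0.0215, 0.0403, 0.05]]]
```

View pics/w4.png

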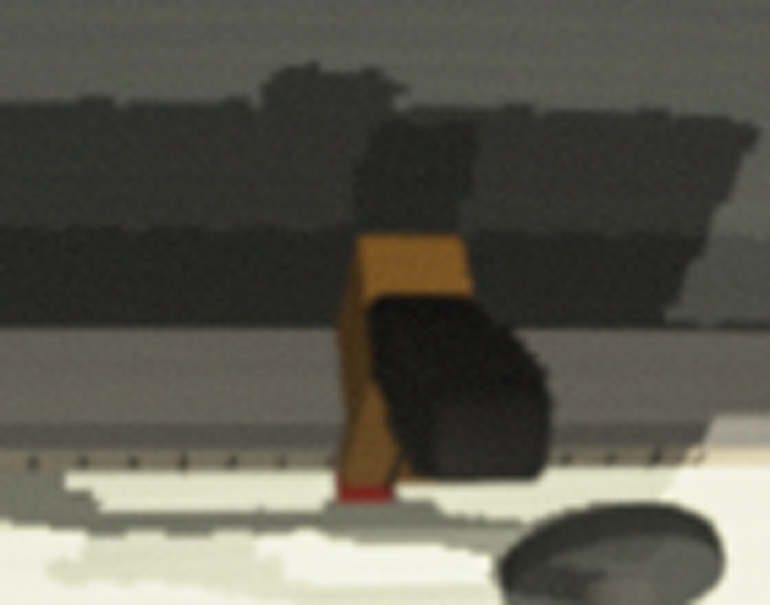

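The crop shows the saddle end at (365,480) and the red marker just behind it at (365,493), but the tab hides the hairline. I'll take a view from farther to the side.

```bash
python3 -m crank '[{"grip":0.3,"linear":[0,-0.2,0],"rot":[0,0,0]},{"grip":0.3,"linear":[0,-0.4,0],"rot":[0,0,0]},{"grip":0.3,"linear":[0,-0.5,0],"rot":[0,0,0]},{"grip":0.3,"linear":[0,-0.5,0],"rot":[0,0,0]},{"grip":0.3,"linear":[0,-0.5,0],"rot":[0,0,0]}]'; python3 - <<'E'
from h import *
import pickle
c=cam('wrist');pickle.dump(c,open('w5.pkl','wb')); im=c['pixels']; hsv=cv2.cvtColor(im,cv2.COLOR_RGB2HSV)
print(w2b(pose()[0]))
for s,ce,_ in blobs(((hsv[...,0]<6)|(hsv[...,0]>173))&(hsv[...,1]>130)&(im.max(2)>60)): print('red',s,ce,fish(c,ce,z=.05).round(4))
for s,ce,_ in blobs((hsv[...,0]>7)&(hsv[...,0]<26)&(hsv[...,1]>110)&(im.max(2)>60)):
    print('brass',s,ce,[fish(c,(u,s[1]+s[3]-1),z=.056).round(4).tolist() for u in(s[0]-.5,s[0]+s[2]-.5)]); last=ce
u,v=map(int,last); save(c,'w5.png',(u-30,v-20,u+50,v+35),9.5)
print(u-30,v-20)
E
```

```text
time_s: 6.88
position: [0.5273, -0.0259, 0.1472]
tcp_rot: [0.341, 0.059, 0.938, -0.021]
contact_force: [-0.1, 0.3, 0.3]
width: 0.0557
gripper_force: 0.0
[-0.0640847  -0.13066765  0.14722835]
red [381 210   9   5  24] [384.04166667 212.75      ] [[0.0776 0.0279 0.05  ]]
brass [384 170  28  43 711] [395.7862166  192.11673699] [[[0.0644, 0.0203, 0.056]], [[0.0661, 0.0597, 0.056]]]
365 172
```

View pics/w5.png

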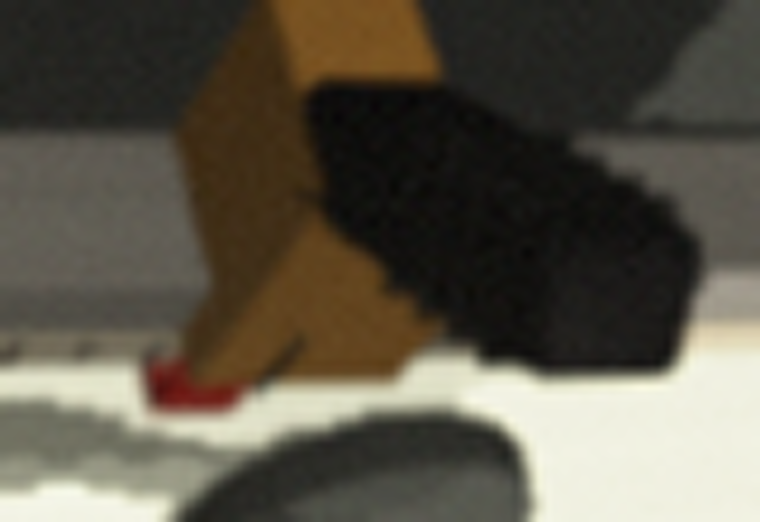

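```bash
python3 - <<'E'
from h import *
import pickle
c=pickle.load(open('w5.pkl','rb')); f=lambda x,y:(365+x/9.5-.45,172+y/9.5-.45)
print('hair rear',fish(c,[f(265,382),f(300,335)],z=.056).round(4).tolist())
print('saddle rear L,R',fish(c,[f(195,375),f(400,378)],z=.056).round(4).tolist())
for z in(.047,.050,.053): print(z,'red L/R low, L top',fish(c,[f(150,410),f(240,408),f(145,360)],z=z).round(4).tolist())
c=pickle.load(open('w1.pkl','rb'))
for x in (.0705,.075): print('w1 red',fish(c,[(231.5,200.2),(235.3,200.2),(238.5,200.2)],bx=x).round(4).tolist())
print('w1 jaw front',fish(c,[(273.5,174),(287.5,174)],bx=.0215).round(4).tolist())
E
```

```text
hair rear [[0.0643, 0.0322, 0.056], [0.0527, 0.0318, 0.056]]
saddle rear L,R [[0.0621, 0.0214, 0.056], [0.0641, 0.0518, 0.056]]
0.047 red L/R low, L top [[0.0883, 0.0278, 0.047], [0.0883, 0.0413, 0.047], [0.0747, 0.0216, 0.047]]
0.05 red L/R low, L top [[0.0825, 0.0248, 0.05], [0.0825, 0.038, 0.05], [0.0692, 0.0187, 0.05]]
0.053 red L/R low, L top [[0.0767, 0.0218, 0.053], [0.0768, 0.0348, 0.053], [0.0637, 0.0159, 0.053]]
w1 red [[0.0705, 0.0229, 0.0514], [0.0705, 0.0291, 0.0514], [0.0705, 0.0343, 0.0514]]
w1 red [[0.075, 0.0226, 0.0487], [0.075, 0.0288, 0.0487], [0.075, 0.0341, 0.0487]]
w1 jaw front [[0.0215, 0.0889, 0.0342], [0.0215, 0.1103, 0.0341]]
```

Cross-checking the views puts the hairline at bed y ≈ 0.032 and the marker at ≈ 0.029. The stop needs about 3 mm more toward -y, so I'll regrip.

```bash
python3 -c "
from h import *
go(b2w([-.0527,.028,.1381]),tool(40));go(b2w([.0126,.028,.0602]),tool(40))"
```

```text
lin [-0.014  0.793  0.072] rot [ 0.001 -0.002 -0.001] bed [-0.0641 -0.1307  0.1472] t 6.93
lin [-0.014  0.793  0.58 ] rot [ 0.001 -0.002 -0.001] bed [-0.0641 -0.1307  0.1472] t 6.93
```

```bash
python3 -m crank '[{"grip":0.3,"linear":[-0.014,0.2,0],"rot":[0,0,0]},{"grip":0.3,"linear":[-0.014,0.4,0],"rot":[0,0,0]},{"grip":0.3,"linear":[-0.014,0.6,0],"rot":[0,0,0]},{"grip":0.3,"linear":[-0.014,0.793,0],"rot":[0,0,0]},{"grip":0.3,"linear":[-0.014,0.793,0.07],"rot":[0,0,0]},{"grip":0.3,"linear":[-0.014,0.793,0.07],"rot":[0,0,0]},{"grip":0.3,"linear":[-0.014,0.793,0.25],"rot":[0,0,0]},{"grip":0.3,"linear":[-0.014,0.793,0.4],"rot":[0,0,0]},{"grip":0.3,"linear":[-0.014,0.793,0.5],"rot":[0,0,0]},{"grip":0.3,"linear":[-0.014,0.793,0.57],"rot":[0,0,0]},{"grip":0.3,"linear":[-0.014,0.793,0.57],"rot":[0,0,0]}]'
python3 -m crank '[{"grip":-0.3,"linear":[0,0,0],"rot":[0,0,0]},{"grip":-1,"linear":[0,0,0],"rot":[0,0,0]},{"grip":-1,"linear":[0,0,0],"rot":[0,0,0]},{"grip":-1,"linear":[0,0,0],"rot":[0,0,0]},{"grip":-1,"linear":[0,0,0],"rot":[0,0,0]},{"grip":-1,"linear":[0,0,0],"rot":[0,0,0]},{"grip":-1,"linear":[0,0,0],"rot":[0,0,0]}]' 60
python3 - <<'E'
from h import *
print(w2b(pose()[0]))
c=cam('wrist'); im=c['pixels']; hsv=cv2.cvtColor(im,cv2.COLOR_RGB2HSV)
for s,ce,_ in blobs((hsv[...,0]>7)&(hsv[...,0]<26)&(hsv[...,1]>110)&(im.max(2)>60),40):
    print('brass',s,ce,[fish(c,(u,215),bx=.0215).round(4).tolist() for u in(s[0]-.5,s[0]+s[2]-.5)])
E
```

```text
time_s: 7.85
position: [0.6212, 0.1224, 0.06]
tcp_rot: [0.34, 0.058, 0.938, -0.022]
contact_force: [0.5, -0.6, 0.4]
width: 0.0556
gripper_force: 0.0
time_s: 8.43
position: [0.6213, 0.1243, 0.0644]
tcp_rot: [0.342, 0.057, 0.938, -0.02]
contact_force: [-3.4, 5.3, 3.0]
width: 0.0191
gripper_force: 59.5
[0.01079143 0.02911787 0.06436931]
brass [235 202  33  21 622] [251.40192926 211.28456592] [[[0.0215, 0.0191, 0.0372]], [[0.0215, 0.0396, 0.0372]]]
```

```bash
python3 -m crank '[{"grip":-1,"linear":[0,-0.003,0],"rot":[0,0,0]},{"grip":-1,"linear":[0,-0.006,0],"rot":[0,0,0]},{"grip":-1,"linear":[0,-0.006,0],"rot":[0,0,0]},{"grip":-1,"linear":[0,-0.006,0],"rot":[0,0,0]},{"grip":-1,"linear":[0,-0.006,0],"rot":[0,0,0]}]'
python3 -c "
from h import *
print(w2b(pose()[0]))"
python3 -m crank '[{"grip":0,"linear":[0,0,0],"rot":[0,0,0]},{"grip":0.3,"linear":[0,0,0],"rot":[0,0,0]},{"grip":0.3,"linear":[0,0,0],"rot":[0,0,0]},{"grip":0.3,"linear":[0,0,0],"rot":[0,0,0]},{"grip":0.3,"linear":[0,0,-0.15],"rot":[0,0,0]},{"grip":0.3,"linear":[0,0,-0.3],"rot":[0,0,0]},{"grip":0.3,"linear":[0,0,-0.5],"rot":[0,0,0]},{"grip":0.3,"linear":[0,-0.3,-0.56],"rot":[0,0,0]},{"grip":0.3,"linear":[0,-0.6,-0.56],"rot":[0,0,0]},{"grip":0.3,"linear":[0,-0.8,-0.56],"rot":[0,0,0]},{"grip":0.3,"linear":[0,-0.8,-0.56],"rot":[0,0,0]},{"grip":0.3,"linear":[0,-0.8,-0.56],"rot":[0,0,0]}]'
python3 - <<'E'
from h import *
import pickle
c=cam('wrist');pickle.dump(c,open('w6.pkl','wb'));im=c['pixels']; hsv=cv2.cvtColor(im,cv2.COLOR_RGB2HSV)
print(w2b(pose()[0]))
for s,ce,_ in blobs(((hsv[...,0]<6)|(hsv[...,0]>173))&(hsv[...,1]>130)&(im.max(2)>60)): print('red',s,ce)
for s,ce,_ in blobs((hsv[...,0]>7)&(hsv[...,0]<26)&(hsv[...,1]>110)&(im.max(2)>60),40): print('brass',s,ce); last=ce
u,v=map(int,last); save(c,'w6.png',(u-30,v-20,u+50,v+35),9.5); print(u-30,v-20)
E
```

```text
time_s: 8.9
position: [0.6213, 0.1238, 0.0644]
tcp_rot: [0.342, 0.057, 0.938, -0.019]
contact_force: [-3.3, 8.6, 1.9]
width: 0.0188
gripper_force: 59.4
[0.01078951 0.02868765 0.06436157]
time_s: 9.9
position: [0.53, -0.0351, 0.1505]
tcp_rot: [0.343, 0.063, 0.937, -0.024]
contact_force: [0.3, 0.2, 0.1]
width: 0.0554
gripper_force: 0.0
[-0.06016044 -0.1379427   0.15016177]
red [389 206   9   3  12] [392.33333333 207.5       ]
brass [390 164  29  45 734] [402.77520436 186.70299728]
372 166
```

View pics/w6.png

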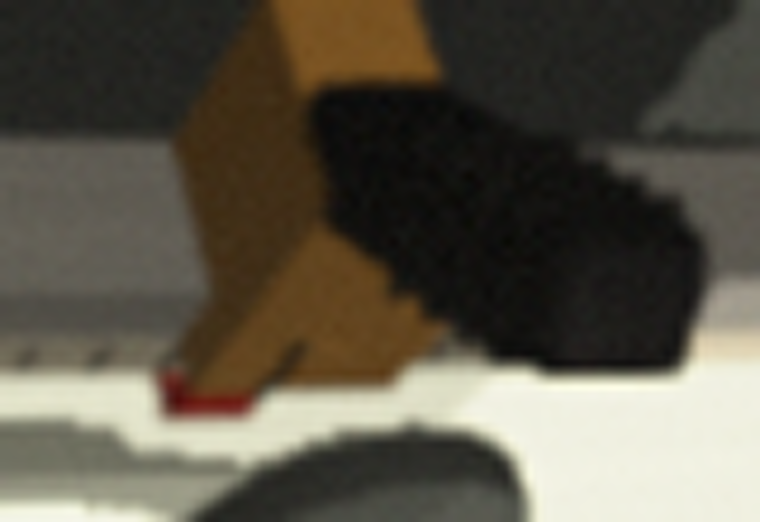

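The red marker is now closer under the hairline. Red spans (163–258,410) and the hairline runs (302,345)→(258,392) in the crop.

```bash
python3 - <<'E'
from h import *
import pickle
c=pickle.load(open('w6.pkl','rb')); f=lambda x,y:(372+x/9.5-.45,166+y/9.5-.45)
print('hair',fish(c,[f(265,386),f(300,347)],z=.056).round(4).tolist())
for z in(.050,.053): print(z,'red low L/R',fish(c,[f(163,414),f(252,412)],z=z).round(4).tolist())
for x in(.0705,.075,.0767): print(x,'red low L/R',fish(c,[f(163,414),f(252,412)],bx=x).round(4).tolist())
print(fish(c,[(0,0)],z=.0)[0]-fish(c,[(0,0)],z=.0)[0], w2b(-c['R'].T@c['t']))
for n in ('w1','w4'):
    c=pickle.load(open(n+'.pkl','rb')); print(n, w2b(-c['R'].T@c['t']))
E
```

```text
hair [[0.0634, 0.0294, 0.056], [0.054, 0.03, 0.056]]
0.05 red low L/R [[0.0812, 0.024, 0.05], [0.0812, 0.0372, 0.05]]
0.053 red low L/R [[0.0756, 0.0209, 0.053], [0.0756, 0.0339, 0.053]]
0.0705 red low L/R [[0.0705, 0.0181, 0.0558], [0.0705, 0.0309, 0.0557]]
0.075 red low L/R [[0.075, 0.0206, 0.0533], [0.075, 0.0335, 0.0533]]
0.0767 red low L/R [[0.0767, 0.0215, 0.0524], [0.0767, 0.0346, 0.0524]]
[0. 0. 0.] [-0.21341501 -0.13813699  0.20851289]
w1 [-0.34459417  0.05632145  0.29773995]
w4 [-0.21683407 -0.03034821  0.2078075 ]
```

```bash
python3 -c "
from h import *
go(b2w([-.0527,.0268,.1381]),tool(40));go(b2w([.0126,.0268,.0602]),tool(40))"
```

```text
lin [0.015 0.824 0.066] rot [-0.007  0.004 -0.008] bed [-0.0602 -0.1379  0.1502] t 9.95
lin [0.017 0.827 0.574] rot [-0.007  0.004 -0.008] bed [-0.0602 -0.1379  0.1502] t 9.95
```

```bash
python3 -m crank '[{"grip":0.3,"linear":[0.015,0.2,0],"rot":[0,0,0]},{"grip":0.3,"linear":[0.015,0.4,0],"rot":[0,0,0]},{"grip":0.3,"linear":[0.015,0.6,0],"rot":[0,0,0]},{"grip":0.3,"linear":[0.015,0.825,0],"rot":[0,0,0]},{"grip":0.3,"linear":[0.015,0.825,0.07],"rot":[0,0,0]},{"grip":0.3,"linear":[0.015,0.825,0.07],"rot":[0,0,0]},{"grip":0.3,"linear":[0.015,0.825,0.25],"rot":[0,0,0]},{"grip":0.3,"linear":[0.015,0.825,0.4],"rot":[0,0,0]},{"grip":0.3,"linear":[0.015,0.825,0.5],"rot":[0,0,0]},{"grip":0.3,"linear":[0.015,0.825,0.57],"rot":[0,0,0]},{"grip":0.3,"linear":[0.015,0.825,0.57],"rot":[0,0,0]}]'
python3 -c "
from h import *
print(w2b(pose()[0]))"
python3 -m crank '[{"grip":-0.3,"linear":[0,0,0],"rot":[0,0,0]},{"grip":-1,"linear":[0,0,0],"rot":[0,0,0]},{"grip":-1,"linear":[0,0,0],"rot":[0,0,0]},{"grip":-1,"linear":[0,0,0],"rot":[0,0,0]},{"grip":-1,"linear":[0,0,0],"rot":[0,0,0]},{"grip":-1,"linear":[0,0,0],"rot":[0,0,0]},{"grip":-1,"linear":[0,0,0],"rot":[0,0,0]}]' 60
python3 -c "
from h import *
print(w2b(pose()[0]))"
```

```text
time_s: 10.87
position: [0.6209, 0.126, 0.0573]
tcp_rot: [0.34, 0.059, 0.938, -0.022]
contact_force: [-0.2, -0.7, -0.8]
width: 0.0557
gripper_force: 0.0
[0.01013793 0.03075085 0.05730437]
time_s: 11.45
position: [0.6206, 0.126, 0.0611]
tcp_rot: [0.342, 0.059, 0.937, -0.022]
contact_force: [-3.9, -3.0, 4.6]
width: 0.019
gripper_force: 59.0
[0.00990829 0.0307756  0.0611166 ]
```

```bash
python3 -m crank '[{"grip":-1,"linear":[0,-0.01,0],"rot":[0,0,0]},{"grip":-1,"linear":[0,-0.02,0],"rot":[0,0,0]},{"grip":-1,"linear":[0,-0.02,0],"rot":[0,0,0]},{"grip":-1,"linear":[0,-0.02,0],"rot":[0,0,0]}]'
python3 - <<'E'
from h import *
print(w2b(pose()[0]))
c=cam('wrist'); im=c['pixels']; hsv=cv2.cvtColor(im,cv2.COLOR_RGB2HSV)
for s,ce,_ in blobs((hsv[...,0]>7)&(hsv[...,0]<26)&(hsv[...,1]>110)&(im.max(2)>60),40):
    print('brass',s,ce,[fish(c,(u,215),bx=.0215).round(4).tolist() for u in(s[0]-.5,s[0]+s[2]-.5)])
E
```

```text
time_s: 11.78
position: [0.6205, 0.1249, 0.0611]
tcp_rot: [0.343, 0.057, 0.938, -0.019]
contact_force: [-4.0, 6.6, 3.1]
width: 0.0191
gripper_force: 59.2
[0.00995067 0.02962066 0.06114759]
brass [235 207  33  22 652] [251.29907975 216.69018405] [[[0.0215, 0.0196, 0.0336]], [[0.0215, 0.0402, 0.0335]]]
```

```bash
python3 -m crank '[{"grip":-1,"linear":[0,-0.006,0],"rot":[0,0,0]},{"grip":-1,"linear":[0,-0.012,0],"rot":[0,0,0]},{"grip":-1,"linear":[0,-0.012,0],"rot":[0,0,0]},{"grip":-1,"linear":[0,-0.012,0],"rot":[0,0,0]}]'
python3 -c "
from h import *
print(w2b(pose()[0]))"
```

```text
time_s: 12.17
position: [0.6203, 0.123, 0.0611]
tcp_rot: [0.343, 0.057, 0.938, -0.019]
contact_force: [-4.2, 7.3, 3.5]
width: 0.019
gripper_force: 59.2
[0.00993884 0.02769985 0.06113931]
```

```bash
python3 -m crank '[{"grip":-1,"linear":[0,0.008,0],"rot":[0,0,0]},{"grip":-0.4,"linear":[0,0.008,0],"rot":[0,0,0]},{"grip":0.3,"linear":[0,0.008,0],"rot":[0,0,0]},{"grip":0.3,"linear":[0,0.008,0],"rot":[0,0,0]},{"grip":0.3,"linear":[0,0.008,-0.15],"rot":[0,0,0]},{"grip":0.3,"linear":[0,0.008,-0.3],"rot":[0,0,0]},{"grip":0.3,"linear":[0,0,-0.5],"rot":[0,0,0]},{"grip":0.3,"linear":[0,-0.3,-0.56],"rot":[0,0,0]},{"grip":0.3,"linear":[0,-0.6,-0.56],"rot":[0,0,0]},{"grip":0.3,"linear":[0,-0.83,-0.56],"rot":[0,0,0]},{"grip":0.3,"linear":[0,-0.83,-0.56],"rot":[0,0,0]},{"grip":0.3,"linear":[0,-0.83,-0.56],"rot":[0,0,0]}]'
python3 - <<'E'
from h import *
import pickle
for n in('w5','w6','w7'):
    if n=='w7': c=cam('wrist');pickle.dump(c,open('w7.pkl','wb'))
    else: c=pickle.load(open(n+'.pkl','rb'))
    im=c['pixels'].astype(float); hsv=cv2.cvtColor(c['pixels'],cv2.COLOR_RGB2HSV); print(n,w2b(-c['R'].T@c['t']).round(4))
    box=np.zeros((384,512),bool); box[195:225,360:440]=1
    for s,ce,m in blobs(box&((hsv[...,0]<7)|(hsv[...,0]>170))&(hsv[...,1]>120)&(c['pixels'].max(2)>60)):
        v1=s[1]+s[3]-1; uu=np.where(m[v1])[0]; print('red',s, fish(c,[(uu[0]-.5,v1+.5),(uu[-1]+.5,v1+.5)],bx=.0765).round(4).tolist())
    b=blobs(box&(hsv[...,0]>7)&(hsv[...,0]<26)&(hsv[...,1]>100)&(c['pixels'].max(2)>60),20)
    s=max(b,key=lambda q:q[0][4])[0]; v=s[1]+s[3]-1
    for r in(v-3,v-2,v-1,v): print(r,s[0],im[r,s[0]-3:s[0]+22,0].astype(int).tolist())
    print(fish(c,[(s[0]+8,r) for r in(v-3,v-2,v-1,v)],z=.056).round(4).tolist())
E
```

```text
time_s: 13.17
position: [0.5283, -0.0439, 0.1473]
tcp_rot: [0.343, 0.064, 0.937, -0.024]
contact_force: [-0.1, -0.2, -0.0]
width: 0.0556
gripper_force: 0.0
w5 [-0.217  -0.1308  0.206 ]
red [381 210   9   5  26] [[0.0765, 0.0233, 0.0529], [0.0765, 0.0328, 0.0531]]
210 383 [94, 105, 106, 99, 86, 75, 83, 93, 99, 99, 101, 99, 95, 71, 60, 74, 91, 96, 97, 96, 98, 96, 97, 95, 96]
211 383 [108, 103, 99, 97, 96, 83, 91, 100, 101, 100, 97, 93, 78, 66, 82, 102, 111, 108, 111, 110, 111, 109, 111, 112, 113]
212 383 [116, 89, 85, 98, 102, 98, 101, 105, 102, 104, 107, 104, 90, 124, 152, 162, 166, 166, 167, 167, 167, 168, 169, 171, 170]
213 383 [129, 84, 93, 108, 110, 110, 110, 109, 106, 112, 137, 159, 161, 194, 211, 213, 213, 214, 213, 215, 215, 214, 215, 213, 211]
[[0.06, 0.0283, 0.056], [0.0624, 0.0294, 0.056], [0.0648, 0.0304, 0.056], [0.0673, 0.0315, 0.056]]
w6 [-0.2134 -0.1381  0.2085]
red [389 205   9   5  19] [[0.0765, 0.0237, 0.0531], [0.0765, 0.032, 0.0533]]
205 391 [120, 101, 105, 86, 72, 83, 94, 98, 100, 101, 98, 90, 72, 60, 75, 91, 97, 99, 96, 97, 94, 96, 95, 96, 96]
206 391 [145, 103, 
[... 449 characters left out ...]
, 0.0308, 0.056]]
w7 [-0.2141 -0.1467  0.2053]
red [397 207   8   5  20] [[0.0765, 0.022, 0.0528], [0.0765, 0.0333, 0.0531]]
206 398 [112, 91, 84, 73, 66, 71, 84, 94, 97, 100, 99, 96, 87, 70, 65, 83, 95, 98, 97, 99, 98, 97, 97, 96, 96]
207 398 [129, 98, 103, 87, 70, 82, 92, 99, 98, 99, 97, 94, 74, 62, 79, 92, 95, 96, 96, 97, 96, 96, 96, 96, 97]
208 398 [160, 109, 106, 86, 79, 92, 100, 102, 100, 99, 93, 72, 69, 82, 99, 107, 110, 112, 112, 111, 109, 113, 114, 113, 122]
209 398 [181, 111, 88, 84, 91, 100, 107, 110, 109, 106, 88, 89, 128, 147, 151, 158, 165, 166, 168, 167, 169, 169, 171, 171, 181]
[[0.0575, 0.0255, 0.056], [0.0599, 0.0267, 0.056], [0.0623, 0.0278, 0.056], [0.0648, 0.029, 0.056]]
```

```bash
cat >> h.py <<'E'
def down(yaw_y): # tool straight down, tool y at world yaw (deg)
    a=np.radians(yaw_y); y=np.array([np.cos(a),np.sin(a),0]); z=np.array([0,0,-1.]); return R.from_matrix(np.array([np.cross(y,z),y,z]).T)
E
python3 -c "
from h import *
go(np.array([.453,-.288,.2]),down(99.5)); go(b2w([-.15,-.2,.2]),tool(20))"
```

```text
lin [-0.011 -1.274 -0.338] rot [-0.134  0.887 -0.366] bed [-0.0609 -0.1464  0.147 ] t 13.22
lin [ 0.167 -0.272 -0.489] rot [-0.006  0.449 -0.011] bed [-0.0609 -0.1464  0.147 ] t 13.22
```

```bash
python3 -m crank '[{"grip":0.6,"linear":[0,-0.05,-0.2],"rot":[0,0,0]},{"grip":1,"linear":[0,-0.1,-0.4],"rot":[0,0,0]},{"grip":1,"linear":[0,-0.3,-0.5],"rot":[-0.02,0.1,-0.05]},{"grip":1,"linear":[0,-1,-0.4],"rot":[-0.134,0.887,-0.366]},{"grip":1,"linear":[0,-1,-0.4],"rot":[-0.134,0.887,-0.366]},{"grip":1,"linear":[0,-1,-0.4],"rot":[-0.134,0.887,-0.366]},{"grip":1,"linear":[0,-1,-0.4],"rot":[-0.134,0.887,-0.366]},{"grip":1,"linear":[0,-1,-0.4],"rot":[-0.134,0.887,-0.366]},{"grip":1,"linear":[0,-1,-0.4],"rot":[-0.134,0.887,-0.366]},{"grip":1,"linear":[0,-1,-0.4],"rot":[-0.134,0.887,-0.366]},{"grip":1,"linear":[0,-1,-0.4],"rot":[-0.134,0.887,-0.366]},{"grip":1,"linear":[0,-1,-0.4],"rot":[-0.134,0.887,-0.366]}]' 60
python3 - <<'E'
from h import *
import pickle
c=cam('wrist');im=c['pixels']; hsv=cv2.cvtColor(im,cv2.COLOR_RGB2HSV)
print(pose()[0])
for s,ce,m in blobs((hsv[...,0]>112)&(hsv[...,0]<130)&(hsv[...,1]>130)&(im.max(2)>60),60):
    v,u=np.where(m); w=b2w(fish(c,np.c_[u,v],z=.025)); r=cv2.minAreaRect((w[:,:2]*1000).astype(np.float32)); print(s,r)
t=cam('top'); hs=cv2.cvtColor(t['pixels'],cv2.COLOR_RGB2HSV)
for s,ce,m in blobs((hs[...,0]>112)&(hs[...,0]<130)&(hs[...,1]>150)&(t['pixels'].max(2)>60),40):
    v,u=np.where(m); w=onplane(t,np.c_[u,v],.025); print('top',s,cv2.minAreaRect((w[:,:2]*1000).astype(np.float32)))
go(np.array([.453,-.288,.1]),down(99.5))
E
```

```text
time_s: 14.22
position: [0.4528, -0.2262, 0.2063]
tcp_rot: [-0.001, -0.089, 0.996, 0.001]
contact_force: [0.6, 0.4, 0.4]
width: 0.0849
gripper_force: 0.0
[ 0.45236832 -0.2263127   0.20669172]
[ 142    0   43   67 1434] ((310.08770751953125, -351.282470703125), (25.98251724243164, 79.86669158935547), 82.5065689086914)
[ 275    0   98   95 2578] ((293.4460144042969, -172.41152954101562), (136.3402099609375, 26.310911178588867), 54.48942947387695)
[ 186  103   25  116 2560] ((453.6387939453125, -287.34027099609375), (134.88868713378906, 26.378646850585938), 9.106678009033203)
[473 112  39  64 850] ((344.4264831542969, 112.30596923828125), (122.3602294921875, 25.915346145629883), 68.55364227294922)
top [201 229  41  21 288] ((345.7001037597656, 116.47840118408203), (132.2859649658203, 22.515052795410156), 68.56444549560547)
top [365 238  10  42 235] ((282.2314453125, -348.3789978027344), (21.546396255493164, 129.796142578125), 81.71580505371094)
lin [ 0.05  -0.304  0.535] rot [ 0.001 -0.002  0.014] bed [-0.1137 -0.3398  0.207 ] t 14.32
```

```bash
python3 -c "
from h import *
go(np.array([.4537,-.2875,.004]),down(99.2))"; python3 -m crank '[{"grip":1,"linear":[0.05,-0.305,0.1],"rot":[0,0,0.014]},{"grip":1,"linear":[0.05,-0.305,0.3],"rot":[0,0,0.014]},{"grip":0.4,"linear":[0.05,-0.305,0.5],"rot":[0,0,0.014]},{"grip":0.4,"linear":[0.05,-0.305,0.5],"rot":[0,0,0.014]},{"grip":0.4,"linear":[0.05,-0.305,0.5],"rot":[0,0,0.014]},{"grip":0.4,"linear":[0.05,-0.305,0.5],"rot":[0,0,0.014]}]'; python3 -c "
from h import *
go(np.array([.4537,-.2875,.004]),down(99.2))"
```

```text
lin [ 0.045 -0.303  1.015] rot [ 0.001 -0.002  0.021] bed [-0.1137 -0.3398  0.207 ] t 14.32
time_s: 14.82
position: [0.453, -0.2886, 0.108]
tcp_rot: [-0.001, -0.083, 0.997, 0.001]
contact_force: [0.6, -0.8, 1.0]
width: 0.0596
gripper_force: 0.0
lin [-0.005  0.004  0.52 ] rot [ 0.002 -0.002  0.006] bed [-0.1051 -0.4014  0.108 ] t 14.82
```

```bash
python3 -m crank '[{"grip":0.4,"linear":[0,0.004,0.2],"rot":[0,0,0.006]},{"grip":0.4,"linear":[0,0.004,0.35],"rot":[0,0,0.006]},{"grip":0.4,"linear":[0,0.004,0.45],"rot":[0,0,0.006]},{"grip":0.4,"linear":[0,0.004,0.5],"rot":[0,0,0.006]},{"grip":0.4,"linear":[0,0.004,0.515],"rot":[0,0,0.006]},{"grip":0.4,"linear":[0,0.004,0.515],"rot":[0,0,0.006]},{"grip":-0.3,"linear":[0,0.004,0.515],"rot":[0,0,0.006]},{"grip":-0.5,"linear":[0,0.004,0.515],"rot":[0,0,0.006]},{"grip":-1,"linear":[0,0.004,0.515],"rot":[0,0,0.006]},{"grip":-1,"linear":[0,0.004,0.515],"rot":[0,0,0.006]},{"grip":-1,"linear":[0,0.004,0.515],"rot":[0,0,0.006]},{"grip":-1,"linear":[0,0.004,0.515],"rot":[0,0,0.006]}]' 60; python3 -c "
from h import *
print(pose()[0])"
```

```text
time_s: 15.82
position: [0.4544, -0.2893, 0.0058]
tcp_rot: [0.0, -0.08, 0.997, -0.001]
contact_force: [-0.1, 1.4, 7.0]
width: 0.0286
gripper_force: 61.2
[ 0.45436199 -0.28927743  0.00580964]
```

```bash
python3 -m crank '[{"grip":-1,"linear":[0,0,-0.05],"rot":[0,0,0]},{"grip":-1,"linear":[0,0,-0.2],"rot":[0,0,0]},{"grip":-1,"linear":[0,0,-0.35],"rot":[0,0,0]},{"grip":-1,"linear":[0,0,-0.5],"rot":[0,0,0]},{"grip":-1,"linear":[0,0,-0.6],"rot":[0,0,0]},{"grip":-1,"linear":[0,0,-0.6],"rot":[0,0,0]}]'; python3 -c "
from h import *
go(b2w([-.085,-.057,.125]),down(172.9))"
```

```text
time_s: 16.32
position: [0.4557, -0.2904, 0.1294]
tcp_rot: [0.002, -0.08, 0.997, -0.003]
contact_force: [1.6, -0.3, -1.7]
width: 0.0286
gripper_force: 60.1
lin [-0.569  1.635  0.015] rot [-9.000e-03 -1.000e-03 -1.637e+00] bed [-0.1023 -0.4028  0.1294] t 16.32
```

```bash
python3 -m crank '[{"grip":-1,"linear":[-0.1,0.15,0],"rot":[0,0,-0.1]},{"grip":-1,"linear":[-0.25,0.4,0],"rot":[0,0,-0.25]},{"grip":-1,"linear":[-0.3,0.55,0],"rot":[0,0,-0.4]},{"grip":-1,"linear":[-0.3,0.7,0],"rot":[0,0,-0.55]},{"grip":-1,"linear":[-0.3,0.85,0],"rot":[0,0,-0.7]},{"grip":-1,"linear":[-0.3,0.85,0],"rot":[0,0,-0.85]},{"grip":-1,"linear":[-0.3,0.85,0],"rot":[0,0,-0.85]},{"grip":-1,"linear":[-0.3,0.85,0],"rot":[0,0,-0.85]}]'; python3 -c "
from h import *
go(b2w([-.085,-.057,.085]),down(172.9))"
```

```text
time_s: 16.98
position: [0.4851, -0.1107, 0.1235]
tcp_rot: [-0.001, -0.401, 0.916, 0.001]
contact_force: [-0.2, -1.3, -1.6]
width: 0.0285
gripper_force: 60.2
lin [-0.697  0.434  0.192] rot [ 0.004 -0.001 -0.791] bed [-0.0953 -0.2209  0.1235] t 16.98
```

```bash
python3 -m crank '[{"grip":-1,"linear":[-0.12,0.08,0],"rot":[0,0,-0.12]},{"grip":-1,"linear":[-0.27,0.17,0],"rot":[0,0,-0.27]},{"grip":-1,"linear":[-0.42,0.26,0.05],"rot":[0,0,-0.42]},{"grip":-1,"linear":[-0.57,0.35,0.1],"rot":[0,0,-0.57]},{"grip":-1,"linear":[-0.697,0.434,0.15],"rot":[0,0,-0.7]},{"grip":-1,"linear":[-0.697,0.434,0.192],"rot":[0,0,-0.791]},{"grip":-1,"linear":[-0.697,0.434,0.192],"rot":[0,0,-0.791]},{"grip":-1,"linear":[-0.697,0.434,0.192],"rot":[0,0,-0.791]},{"grip":-1,"linear":[-0.697,0.434,0.192],"rot":[0,0,-0.791]}]'; python3 - <<'E'
from h import *
go(b2w([-.085,-.057,.031]),down(172.9))
t=cam('wrist'); hs=cv2.cvtColor(t['pixels'],cv2.COLOR_RGB2HSV)
z=pose()[0][2]-.0058+.025
for s,ce,m in blobs((hs[...,0]>112)&(hs[...,0]<130)&(hs[...,1]>130)&(t['pixels'].max(2)>60),200):
    v,u=np.where(m); w=fish(t,np.c_[u,v],z=z); print('bed',s,cv2.minAreaRect((w[:,:2]*1000).astype(np.float32)))
E
```

```text
time_s: 17.73
position: [0.5159, 0.0492, 0.0857]
tcp_rot: [-0.001, -0.661, 0.75, 0.001]
contact_force: [-0.2, -0.4, -1.6]
width: 0.0287
gripper_force: 60.2
lin [-0.007  0.002  0.274] rot [ 0.003  0.    -0.003] bed [-0.0845 -0.0584  0.0857] t 17.73
bed [  219   126    66   212 12253] ((-84.76715850830078, -68.81395721435547), (116.37499237060547, 27.901443481445312), 89.88907623291016)
bed [ 402  184   77  130 2525] ((-191.78402709960938, -60.38591384887695), (83.48512268066406, 15.707144737243652), 75.43437194824219)
```

```bash
python3 -m crank '[{"grip":-1,"linear":[-0.005,0.002,0.06],"rot":[0,0,0]},{"grip":-1,"linear":[-0.005,0.002,0.12],"rot":[0,0,0]},{"grip":-1,"linear":[-0.005,0.002,0.16],"rot":[0,0,0]},{"grip":-1,"linear":[-0.005,0.002,0.19],"rot":[0,0,0]},{"grip":-1,"linear":[-0.005,0.002,0.22],"rot":[0,0,0]},{"grip":-1,"linear":[-0.005,0.002,0.24],"rot":[0,0,0]},{"grip":-1,"linear":[-0.005,0.002,0.255],"rot":[0,0,0]},{"grip":-1,"linear":[-0.005,0.002,0.265],"rot":[0,0,0]},{"grip":-1,"linear":[-0.005,0.002,0.272],"rot":[0,0,0]},{"grip":-1,"linear":[-0.005,0.002,0.276],"rot":[0,0,0]},{"grip":-1,"linear":[-0.005,0.002,0.276],"rot":[0,0,0]},{"grip":-1,"linear":[-0.005,0.002,0.276],"rot":[0,0,0]}]'
```

```text
time_s: 18.78
position: [0.5153, 0.0516, 0.0309]
tcp_rot: [-0.0, -0.663, 0.749, 0.001]
contact_force: [-1.8, -0.8, 2.8]
width: 0.029
gripper_force: 60.7
```

```bash
python3 -m crank '[{"grip":0.2,"linear":[0,0,0],"rot":[0,0,0]},{"grip":0.2,"linear":[0,0,0],"rot":[0,0,0]},{"grip":0.2,"linear":[0,0,0],"rot":[0,0,0]},{"grip":0.2,"linear":[0,0,0],"rot":[0,0,0]},{"grip":0.2,"linear":[0,0,-0.15],"rot":[0,0,0]},{"grip":0.2,"linear":[0,0,-0.35],"rot":[0,0,0]},{"grip":0.2,"linear":[0,0,-0.55],"rot":[0,0,0]},{"grip":0.2,"linear":[0,0,-0.7],"rot":[0,0,0]},{"grip":0.2,"linear":[0,0,-0.7],"rot":[0,0,0]},{"grip":0.2,"linear":[0,0,-0.7],"rot":[0,0,0]}]'; python3 - <<'E'
from h import *
t=cam('wrist'); hs=cv2.cvtColor(t['pixels'],cv2.COLOR_RGB2HSV)
for s,ce,m in blobs((hs[...,0]>112)&(hs[...,0]<130)&(hs[...,1]>130)&(t['pixels'].max(2)>60),200):
    v,u=np.where(m); w=fish(t,np.c_[u,v],z=.05); print('bed',s,cv2.minAreaRect((w[:,:2]*1000).astype(np.float32)))
go(b2w([-.2,-.057,.17]),tool(0)); go(b2w([-.2,-.057,.17]),tool(40)); print((tool(0).inv()*tool(40)).as_rotvec(degrees=True)/45)
E
```

```text
time_s: 19.62
position: [0.5172, 0.0514, 0.1725]
tcp_rot: [0.001, -0.663, 0.749, -0.001]
contact_force: [-0.2, -1.0, -0.7]
width: 0.0511
gripper_force: 0.0
bed [398   0  26  16 238] ((-239.437744140625, -239.72189331054688), (31.043107986450195, 16.18528938293457), 13.080796241760254)
bed [ 240  112   30  139 3920] ((-85.71810913085938, -56.24559020996094), (26.533203125, 136.38844299316406), 0.15628491342067719)
bed [ 374  161   59  108 1922] ((-245.74790954589844, -21.607433319091797), (124.26504516601562, 23.42656707763672), 75.40928649902344)
lin [0.003 0.575 0.004] rot [ 2.000e-03 -0.000e+00  2.004e+00] bed [-0.0849 -0.0562  0.1706] t 19.67
lin [0.003 0.575 0.004] rot [ 0.698 -0.695  1.914] bed [-0.0849 -0.0562  0.1706] t 19.67
[ 9.01687490e-18 -8.88888889e-01  0.00000000e+00]
```

```bash
python3 -m crank '[{"grip":0.2,"linear":[0,0.15,-0.1],"rot":[0,0,0.15]},{"grip":0.2,"linear":[0,0.55,-0.1],"rot":[0,0,1]},{"grip":0.2,"linear":[0,0.55,-0.1],"rot":[0,0,1]},{"grip":0.2,"linear":[0,0.55,-0.1],"rot":[0,0,1]},{"grip":0.2,"linear":[0,0.55,-0.1],"rot":[0,0,1]},{"grip":0.2,"linear":[0,0.55,-0.1],"rot":[0,0,1]},{"grip":0.2,"linear":[0,0.55,-0.1],"rot":[0,0,1]},{"grip":0.2,"linear":[0,0.55,-0.1],"rot":[0,0,1]}]'; python3 - <<'E'
from h import *
go(b2w([-.19,-.056,.12]),tool(40))
E
```

```text
time_s: 20.33
position: [0.4049, 0.0648, 0.1888]
tcp_rot: [-0.003, -0.326, 0.946, 0.001]
contact_force: [-0.2, -0.1, -0.7]
width: 0.051
gripper_force: 0.0
lin [-0.027 -0.023  0.344] rot [ 0.353 -0.849  0.96 ] bed [-0.1966 -0.0567  0.1888] t 20.33
```

```bash
python3 -m crank '[{"grip":0.2,"linear":[0,0,0],"rot":[0.353,-0.849,0.96]},{"grip":0.2,"linear":[0,0,0],"rot":[0.353,-0.849,0.96]},{"grip":0.2,"linear":[0,0,0],"rot":[0.353,-0.849,0.96]},{"grip":0.2,"linear":[0,0,0],"rot":[0.353,-0.849,0.96]},{"grip":0.2,"linear":[0,0,0],"rot":[0.353,-0.849,0.96]},{"grip":0.2,"linear":[0,0,0],"rot":[0.353,-0.849,0.96]},{"grip":0.2,"linear":[0,0,0],"rot":[0.353,-0.849,0.96]},{"grip":0.2,"linear":[0,0,0.1],"rot":[0.353,-0.849,0.96]},{"grip":0.2,"linear":[0,0,0.2],"rot":[0.353,-0.849,0.96]},{"grip":0.2,"linear":[0,0,0.3],"rot":[0.353,-0.849,0.96]},{"grip":0.2,"linear":[0,0,0.3],"rot":[0.353,-0.849,0.96]}]'; python3 - <<'E'
from h import *
go(b2w([-.135,-.056,.06]),tool(40));go(b2w([-.115,-.056,.037]),tool(40))
E
```

```text
time_s: 21.25
position: [0.4247, 0.0759, 0.163]
tcp_rot: [0.322, 0.059, 0.945, -0.026]
contact_force: [-1.2, -0.3, -0.8]
width: 0.0513
gripper_force: 0.0
lin [ 0.143 -0.058  0.541] rot [-0.014 -0.051  0.004] bed [-0.1784 -0.0431  0.163 ] t 21.25
lin [ 0.135 -0.056  0.693] rot [-0.014 -0.051  0.004] bed [-0.1784 -0.0431  0.163 ] t 21.25
```

```bash
python3 -m crank '[{"grip":0.2,"linear":[0.14,-0.058,0.2],"rot":[-0.014,-0.051,0.004]},{"grip":0.2,"linear":[0.14,-0.058,0.35],"rot":[-0.014,-0.051,0.004]},{"grip":0.2,"linear":[0.14,-0.058,0.5],"rot":[-0.014,-0.051,0.004]},{"grip":0.2,"linear":[0.143,-0.058,0.541],"rot":[-0.014,-0.051,0.004]},{"grip":0.2,"linear":[0.143,-0.058,0.541],"rot":[-0.014,-0.051,0.004]},{"grip":0.2,"linear":[0.143,-0.058,0.541],"rot":[-0.014,-0.051,0.004]}]'; python3 - <<'E'
from h import *
go(b2w([-.120,-.056,.036]),tool(40)); go(b2w([-.0,-.056,.036]),tool(40))
E
```

```text
time_s: 21.75
position: [0.5041, 0.0705, 0.0943]
tcp_rot: [0.318, 0.062, 0.946, -0.027]
contact_force: [-0.4, 0.3, 1.1]
width: 0.051
gripper_force: 0.0
lin [ 0.26  -0.085  0.17 ] rot [-0.02  -0.063 -0.002] bed [-0.0989 -0.0387  0.0943] t 21.75
lin [-0.218 -0.078  0.532] rot [-0.02  -0.063 -0.002] bed [-0.0989 -0.0387  0.0943] t 21.75
```

```bash
python3 -m crank '[{"grip":0.2,"linear":[0,0,0],"rot":[0,0,0]},{"grip":0.2,"linear":[0,0,0],"rot":[0,0,0]},{"grip":0.2,"linear":[0,0,0],"rot":[0,0,0]}]'; python3 - <<'E'
from h import *
print(pose()[2]['q'].round(3))
go(b2w([-.120,-.056,.036]),tool(40)); go(b2w([-.0,-.056,.036]),tool(40))
E
```

```text
time_s: 22.0
position: [0.5044, 0.0712, 0.0974]
tcp_rot: [0.32, 0.062, 0.945, -0.026]
contact_force: [0.2, -0.8, 0.9]
width: 0.0513
gripper_force: 0.0
[ 0.055 -0.072 -1.027 -0.028 -0.123  0.146]
lin [ 0.271 -0.088  0.18 ] rot [-0.018 -0.057 -0.003] bed [-0.0986 -0.038   0.0974] t 22.0
lin [-0.205 -0.082  0.545] rot [-0.018 -0.057 -0.003] bed [-0.0986 -0.038   0.0974] t 22.0
```

```bash
python3 - <<'E'
from h import *
go(b2w([-.135,-.056,.085]),tool(15))
E
```

```text
lin [ 0.182 -0.091 -0.06 ] rot [-0.017  0.499 -0.007] bed [-0.0986 -0.038   0.0974] t 22.0
```

```bash
python3 -m crank '[{"grip":0.2,"linear":[0.05,-0.03,-0.06],"rot":[-0.017,0.15,-0.007]},{"grip":0.2,"linear":[0.12,-0.06,-0.06],"rot":[-0.017,0.3,-0.007]},{"grip":0.2,"linear":[0.182,-0.091,-0.06],"rot":[-0.017,0.499,-0.007]},{"grip":0.2,"linear":[0.182,-0.091,-0.06],"rot":[-0.017,0.499,-0.007]},{"grip":0.2,"linear":[0.182,-0.091,-0.06],"rot":[-0.017,0.499,-0.007]},{"grip":0.2,"linear":[0.182,-0.091,-0.06],"rot":[-0.017,0.499,-0.007]},{"grip":0.2,"linear":[0.182,-0.091,-0.06],"rot":[-0.017,0.499,-0.007]}]'; python3 - <<'E'
from h import *
print(pose()[2]['q'].round(3))
go(b2w([-.128,-.056,.036]),tool(15))
E
```

```text
time_s: 22.58
position: [0.4659, 0.0582, 0.0846]
tcp_rot: [0.131, 0.061, 0.989, -0.008]
contact_force: [-0.7, -0.1, -0.5]
width: 0.0512
gripper_force: 0.0
[-0.032  0.028 -0.731  0.551 -0.024  0.089]
lin [ 0.028 -0.002  0.244] rot [0.    0.001 0.   ] bed [-0.1353 -0.0557  0.0846] t 22.58
```

```bash
python3 -m crank '[{"grip":0.2,"linear":[0.028,0,0.1],"rot":[0,0,0]},{"grip":0.2,"linear":[0.028,0,0.18],"rot":[0,0,0]},{"grip":0.2,"linear":[0.028,0,0.225],"rot":[0,0,0]},{"grip":0.2,"linear":[0.028,0,0.244],"rot":[0,0,0]},{"grip":0.2,"linear":[0.028,0,0.244],"rot":[0,0,0]}]'; python3 - <<'E'
from h import *
print(pose()[2]['q'].round(3))
go(b2w([-.055,-.056,.036]),tool(15))
E
```

```text
time_s: 23.0
position: [0.4722, 0.0575, 0.0352]
tcp_rot: [0.13, 0.061, 0.99, -0.008]
contact_force: [-0.3, 0.2, 0.5]
width: 0.0513
gripper_force: 0.0
[-0.033  0.116 -0.787  0.408 -0.023  0.088]
lin [-0.358 -0.002  0.091] rot [ 0.    -0.002  0.   ] bed [-0.1289 -0.0556  0.0352] t 23.0
```

```bash
python3 -m crank '[{"grip":0.2,"linear":[-0.04,0,0.01],"rot":[0,0,0]},{"grip":0.2,"linear":[-0.08,0,0.02],"rot":[0,0,0]},{"grip":0.2,"linear":[-0.12,0,0.03],"rot":[0,0,0]},{"grip":0.2,"linear":[-0.16,0,0.04],"rot":[0,0,0]},{"grip":0.2,"linear":[-0.2,0,0.05],"rot":[0,0,0]},{"grip":0.2,"linear":[-0.24,0,0.06],"rot":[0,0,0]},{"grip":0.2,"linear":[-0.28,0,0.07],"rot":[0,0,0]},{"grip":0.2,"linear":[-0.32,0,0.08],"rot":[0,0,0]},{"grip":0.2,"linear":[-0.355,0,0.09],"rot":[0,0,0]},{"grip":0.2,"linear":[-0.355,0,0.09],"rot":[0,0,0]},{"grip":0.2,"linear":[-0.355,0,0.09],"rot":[0,0,0]}]'; python3 - <<'E'
from h import *
print(pose()[2]['q'].round(3))
t=cam('wrist'); hs=cv2.cvtColor(t['pixels'],cv2.COLOR_RGB2HSV)
for s,ce,m in blobs((hs[...,0]>112)&(hs[...,0]<130)&(hs[...,1]>130)&(t['pixels'].max(2)>50),200):
    v,u=np.where(m); w=fish(t,np.c_[u,v],z=.05); print('bed',s,cv2.minAreaRect((w[:,:2]*1000).astype(np.float32)))
go(b2w([-.055,-.056,.036]),tool(40)); go(b2w([-.01,-.056,.036]),tool(40))
E
```

```text
time_s: 23.92
position: [0.5474, 0.0478, 0.0373]
tcp_rot: [0.131, 0.062, 0.989, -0.008]
contact_force: [0.1, -0.3, -0.1]
width: 0.0516
gripper_force: 0.0
[-0.048  0.236 -0.625  0.448 -0.02   0.074]
bed [ 196  283  112   30 3017] ((-25.21532440185547, -55.46991729736328), (28.447019577026367, 69.02552795410156), 0.01671791821718216)
lin [ 0.007 -0.001  0.004] rot [-0.    -0.555 -0.001] bed [-0.0538 -0.0559  0.0371] t 23.97
lin [-0.21  -0.001  0.062] rot [-0.    -0.555 -0.001] bed [-0.0538 -0.0559  0.0371] t 23.97
```

```bash
python3 -m crank '[{"grip":0.2,"linear":[-0.02,0,0.006],"rot":[0,-0.08,0]},{"grip":0.2,"linear":[-0.04,0,0.012],"rot":[0,-0.16,0]},{"grip":0.2,"linear":[-0.06,0,0.018],"rot":[0,-0.24,0]},{"grip":0.2,"linear":[-0.08,0,0.024],"rot":[0,-0.32,0]},{"grip":0.2,"linear":[-0.1,0,0.03],"rot":[0,-0.4,0]},{"grip":0.2,"linear":[-0.13,0,0.038],"rot":[0,-0.48,0]},{"grip":0.2,"linear":[-0.16,0,0.046],"rot":[0,-0.53,0]},{"grip":0.2,"linear":[-0.19,0,0.054],"rot":[0,-0.555,0]},{"grip":0.2,"linear":[-0.21,0,0.062],"rot":[0,-0.555,0]},{"grip":0.2,"linear":[-0.21,0,0.062],"rot":[0,-0.555,0]},{"grip":0.2,"linear":[-0.21,0,0.062],"rot":[0,-0.555,0]}]'; python3 - <<'E'
from h import *
print(pose()[2]['q'].round(3))
t=cam('wrist'); hs=cv2.cvtColor(t['pixels'],cv2.COLOR_RGB2HSV)
for s,ce,m in blobs((hs[...,0]>112)&(hs[...,0]<130)&(hs[...,1]>130)&(t['pixels'].max(2)>50),100):
    v,u=np.where(m); w=fish(t,np.c_[u,v],z=.05); print('bed',s,cv2.minAreaRect((w[:,:2]*1000).astype(np.float32)))
go(b2w([.01,-.056,.036]),tool(40))
E
```

```text
time_s: 24.88
position: [0.5903, 0.0426, 0.0363]
tcp_rot: [0.341, 0.058, 0.938, -0.021]
contact_force: [0.2, 0.2, -0.7]
width: 0.0511
gripper_force: 0.3
[-0.034  0.219 -0.998 -0.342 -0.058  0.069]
bed [135 277  21   9 111] ((13.43677806854248, -123.312744140625), (11.84959888458252, 22.500255584716797), 64.86949157714844)
bed [348 276  20  10 104] ((12.824915885925293, 12.080164909362793), (22.596511840820312, 11.483083724975586), 23.974266052246094)
bed [202 280 100   9 815] ((14.28537654876709, -55.35346221923828), (21.050552368164062, 63.01523208618164), 0.24961216747760773)
lin [-0.075 -0.001  0.065] rot [-0.    -0.001 -0.001] bed [-0.0099 -0.0558  0.0364] t 24.93
```

```bash
python3 -m crank '[{"grip":0.2,"linear":[-0.02,0,0.017],"rot":[0,0,0]},{"grip":0.2,"linear":[-0.04,0,0.034],"rot":[0,0,0]},{"grip":0.2,"linear":[-0.06,0,0.051],"rot":[0,0,0]},{"grip":0.2,"linear":[-0.075,0,0.063],"rot":[0,0,0]},{"grip":0.2,"linear":[-0.085,0,0.071],"rot":[0,0,0]},{"grip":0.2,"linear":[-0.092,0,0.077],"rot":[0,0,0]},{"grip":0.2,"linear":[-0.092,0,0.077],"rot":[0,0,0]},{"grip":0.2,"linear":[-0.092,0,0.077],"rot":[0,0,0]}]'; python3 - <<'E'
from h import *
print(w2b(pose()[0]),RB.inv().apply(pose()[2]['contact_force']))
E
```

```text
time_s: 25.6
position: [0.6141, 0.0395, 0.0362]
tcp_rot: [0.341, 0.058, 0.938, -0.021]
contact_force: [0.2, 0.7, 0.2]
width: 0.0513
gripper_force: 0.0
[ 0.01407192 -0.05584788  0.03624221] [0.07474087 0.68650781 0.1682699 ]
```

Now smaller steps until the fence reacts.

```bash
python3 -m crank '[{"grip":0.2,"linear":[-0.006,0,0.005],"rot":[0,0,0]},{"grip":0.2,"linear":[-0.012,0,0.01],"rot":[0,0,0]},{"grip":0.2,"linear":[-0.018,0,0.015],"rot":[0,0,0]},{"grip":0.2,"linear":[-0.018,0,0.015],"rot":[0,0,0]},{"grip":0.2,"linear":[-0.018,0,0.015],"rot":[0,0,0]}]'; python3 - <<'E'
from h import *
print(w2b(pose()[0]),RB.inv().apply(pose()[2]['contact_force']))
E
```

```text
time_s: 26.02
position: [0.6188, 0.039, 0.0363]
tcp_rot: [0.341, 0.058, 0.938, -0.021]
contact_force: [0.2, 0.3, -0.4]
width: 0.0509
gripper_force: 0.1
[ 0.01882242 -0.05582727  0.03634475] [ 0.19074475  0.3258048  -0.36410481]
```

```bash
python3 -m crank '[{"grip":0.2,"linear":[-0.005,0,0.004],"rot":[0,0,0]},{"grip":0.2,"linear":[-0.01,0,0.008],"rot":[0,0,0]},{"grip":0.2,"linear":[-0.015,0,0.013],"rot":[0,0,0]},{"grip":0.2,"linear":[-0.015,0,0.013],"rot":[0,0,0]},{"grip":0.2,"linear":[-0.015,0,0.013],"rot":[0,0,0]}]'; python3 - <<'E'
from h import *
print(w2b(pose()[0]),RB.inv().apply(pose()[2]['contact_force']))
t=cam('wrist'); hs=cv2.cvtColor(t['pixels'],cv2.COLOR_RGB2HSV)
for s,ce,m in blobs((hs[...,0]>112)&(hs[...,0]<130)&(hs[...,1]>100)&(t['pixels'].max(2)>35),60):
    v,u=np.where(m); w=fish(t,np.c_[u,v],z=.05); print('bed',s,w.min(0).round(4),w.max(0).round(4))
E
```

```text
time_s: 26.43
position: [0.6205, 0.0388, 0.0349]
tcp_rot: [0.34, 0.058, 0.939, -0.021]
contact_force: [-8.5, 1.2, 5.0]
width: 0.051
gripper_force: 4.1
[ 0.02050576 -0.05580547  0.03486872] [-8.54260528  0.117815    5.00433588]
bed [133 277  23  10 133] [ 0.0311 -0.1263  0.05  ] [ 0.0535 -0.112   0.05  ]
bed [349 277  20  10 115] [0.03   0.0012 0.05  ] [0.0518 0.0138 0.05  ]
bed [201 281 102  11 991] [ 0.0305 -0.0873  0.05  ] [ 0.0559 -0.0233  0.05  ]
```

Seated on the fence, with 8.5 N of reaction. The billet ends are at y −0.126 and 0.014, which leaves about 5 mm to the stop. Next I'll retract, close the fingers and go to the −y end.

```bash
python3 -m crank '[{"grip":0.2,"linear":[0,0,-0.05],"rot":[0,0,0]},{"grip":0.2,"linear":[0,0,-0.2],"rot":[0,0,0]},{"grip":0,"linear":[0,0,-0.35],"rot":[0,0,0]},{"grip":-1,"linear":[0,-0.1,-0.5],"rot":[0,0,0]},{"grip":-1,"linear":[0,-0.3,-0.55],"rot":[0,0,0]},{"grip":-1,"linear":[0,-0.5,-0.55],"rot":[0,0,0]},{"grip":-1,"linear":[0,-0.56,-0.55],"rot":[0,0,0]},{"grip":-1,"linear":[0,-0.56,-0.55],"rot":[0,0,0]},{"grip":-1,"linear":[0,-0.56,-0.55],"rot":[0,0,0]},{"grip":-1,"linear":[0,-0.56,-0.55],"rot":[0,0,0]}]'; python3 - <<'E'
from h import *
t=cam('wrist'); hs=cv2.cvtColor(t['pixels'],cv2.COLOR_RGB2HSV)
for s,ce,m in blobs((hs[...,0]>112)&(hs[...,0]<130)&(hs[...,1]>100)&(t['pixels'].max(2)>35),60):
    v,u=np.where(m); w=fish(t,np.c_[u,v],z=.05); print('bed',s,w.min(0).round(4),w.max(0).round(4))
go(b2w([.030,-.168,.037]),tool(40))
E
```

```text
time_s: 27.32
position: [0.5384, -0.0636, 0.1203]
tcp_rot: [0.341, 0.058, 0.938, -0.021]
contact_force: [-0.5, 1.5, -0.6]
width: -0.0001
gripper_force: 0.0
bed [ 297  206  132   14 1392] [ 0.0284 -0.1237  0.05  ] [0.0539 0.0129 0.05  ]
lin [-0.033 -0.005  0.57 ] rot [ 0.001 -0.001  0.   ] bed [-0.0483 -0.167   0.1201] t 27.37
```

```bash
python3 -m crank '[{"grip":-1,"linear":[-0.033,-0.005,0.1],"rot":[0,0,0]},{"grip":-1,"linear":[-0.033,-0.005,0.25],"rot":[0,0,0]},{"grip":-1,"linear":[-0.033,-0.005,0.4],"rot":[0,0,0]},{"grip":-1,"linear":[-0.033,-0.005,0.5],"rot":[0,0,0]},{"grip":-1,"linear":[-0.033,-0.005,0.55],"rot":[0,0,0]},{"grip":-1,"linear":[-0.033,-0.005,0.57],"rot":[0,0,0]},{"grip":-1,"linear":[-0.033,-0.005,0.57],"rot":[0,0,0]},{"grip":-1,"linear":[-0.033,-0.005,0.57],"rot":[0,0,0]}]'; python3 - <<'E'
from h import *
print(w2b(pose()[0]),RB.inv().apply(pose()[2]['contact_force']))
E
python3 -m crank '[{"grip":-1,"linear":[0,0.03,0],"rot":[0,0,0]},{"grip":-1,"linear":[0,0.06,0],"rot":[0,0,0]},{"grip":-1,"linear":[0,0.09,0],"rot":[0,0,0]},{"grip":-1,"linear":[0,0.11,0],"rot":[0,0,0]},{"grip":-1,"linear":[0,0.125,0],"rot":[0,0,0]},{"grip":-1,"linear":[0,0.125,0],"rot":[0,0,0]}]'; python3 - <<'E'
from h import *
print(w2b(pose()[0]),RB.inv().apply(pose()[2]['contact_force']))
t=cam('wrist'); hs=cv2.cvtColor(t['pixels'],cv2.COLOR_RGB2HSV)
for s,ce,m in blobs((hs[...,0]>112)&(hs[...,0]<130)&(hs[...,1]>100)&(t['pixels'].max(2)>35),60):
    v,u=np.where(m); w=fish(t,np.c_[u,v],z=.05); print('bed',s,w.min(0).round(4),w.max(0).round(4))
E
```

```text
time_s: 28.03
position: [0.6158, -0.0734, 0.037]
tcp_rot: [0.341, 0.058, 0.938, -0.021]
contact_force: [0.2, -0.5, 0.9]
width: 0.0
gripper_force: 0.0
[ 0.0297441  -0.16769533  0.03696868] [ 0.28378063 -0.43826903  0.90848597]
time_s: 28.53
position: [0.6192, -0.0489, 0.0377]
tcp_rot: [0.342, 0.058, 0.938, -0.021]
contact_force: [-0.4, 0.8, -0.2]
width: 0.0001
gripper_force: 0.0
[ 0.03011199 -0.14296692  0.03769172] [-0.46655989  0.78855424 -0.24162744]
bed [ 284  255  201   29 2031] [ 0.029  -0.1245  0.05  ] [0.0567 0.0146 0.05  ]
```

```bash
python3 -m crank '[{"grip":-1,"linear":[0,0.01,0],"rot":[0,0,0]},{"grip":-1,"linear":[0,0.02,0],"rot":[0,0,0]},{"grip":-1,"linear":[0,0.025,0],"rot":[0,0,0]},{"grip":-1,"linear":[0,0.025,0],"rot":[0,0,0]}]'; python3 - <<'E'
from h import *
print(w2b(pose()[0]),RB.inv().apply(pose()[2]['contact_force']))
t=cam('wrist'); hs=cv2.cvtColor(t['pixels'],cv2.COLOR_RGB2HSV)
for s,ce,m in blobs((hs[...,0]>112)&(hs[...,0]<130)&(hs[...,1]>100)&(t['pixels'].max(2)>35),60):
    v,u=np.where(m); w=fish(t,np.c_[u,v],z=.05); print('bed',s,w.min(0).round(4),w.max(0).round(4))
E
```

```text
time_s: 28.92
position: [0.6198, -0.0449, 0.0373]
tcp_rot: [0.341, 0.059, 0.938, -0.021]
contact_force: [-0.0, -0.5, 0.8]
width: -0.0003
gripper_force: 0.4
[ 0.03022187 -0.13895446  0.03733644] [ 0.0187336  -0.49376996  0.7607689 ]
bed [ 282  256  201   28 1920] [ 0.0295 -0.1221  0.05  ] [0.0556 0.016  0.05  ]
```

```bash
python3 -m crank '[{"grip":-1,"linear":[0,0.006,0],"rot":[0,0,0]},{"grip":-1,"linear":[0,0.01,0],"rot":[0,0,0]},{"grip":-1,"linear":[0,0.01,0],"rot":[0,0,0]}]'; python3 - <<'E'
from h import *
print(w2b(pose()[0]),RB.inv().apply(pose()[2]['contact_force']))
E
python3 -m crank '[{"grip":-1,"linear":[0,0.004,0],"rot":[0,0,0]},{"grip":-1,"linear":[0,0.005,0],"rot":[0,0,0]},{"grip":-1,"linear":[0,0.005,0],"rot":[0,0,0]}]'; python3 - <<'E'
from h import *
print(w2b(pose()[0]),RB.inv().apply(pose()[2]['contact_force']))
t=cam('wrist'); hs=cv2.cvtColor(t['pixels'],cv2.COLOR_RGB2HSV)
for s,ce,m in blobs((hs[...,0]>112)&(hs[...,0]<130)&(hs[...,1]>100)&(t['pixels'].max(2)>35),60):
    v,u=np.where(m); w=fish(t,np.c_[u,v],z=.05); print('bed',s,w.min(0).round(4),w.max(0).round(4))
E
```

```text
time_s: 29.22
position: [0.6201, -0.0429, 0.0374]
tcp_rot: [0.341, 0.058, 0.938, -0.021]
contact_force: [-0.3, -1.3, -0.1]
width: -0.0001
gripper_force: 0.6
[ 0.03023784 -0.13687513  0.03738255] [-0.18152896 -1.33215999 -0.06533597]
time_s: 29.47
position: [0.6202, -0.0418, 0.0374]
tcp_rot: [0.341, 0.058, 0.938, -0.021]
contact_force: [0.0, -1.6, -0.3]
width: 0.0
gripper_force: 0.6
[ 0.03020121 -0.13580633  0.03737345] [ 0.2289477  -1.57085132 -0.2786071 ]
bed [ 282  256  201   28 1918] [ 0.0294 -0.1189  0.05  ] [0.0569 0.0192 0.05  ]
```

```bash
for i in 1 2; do python3 -m crank '[{"grip":-1,"linear":[0,0.003,0],"rot":[0,0,0]},{"grip":-1,"linear":[0,0.005,0],"rot":[0,0,0]},{"grip":-1,"linear":[0,0.005,0],"rot":[0,0,0]}]' >/dev/null; python3 - <<'E'
from h import *
print(w2b(pose()[0]),RB.inv().apply(pose()[2]['contact_force']),pose()[2]['gripper_force'])
E
done
```

```text
[ 0.03020307 -0.13535648  0.03738274] [-0.68241718 -3.52066361  0.22344233] 1.9799970835447311
[ 0.03019473 -0.13510211  0.03735772] [-0.69097459 -7.12117758  0.33416763] 3.378121890127659
```

Seated against the stop: the force rose from 1.5 to 7 N while the tool barely moved. I'll back off, then re-press the long side.

```bash
python3 -m crank '[{"grip":-1,"linear":[0,-0.03,0],"rot":[0,0,0]},{"grip":-1,"linear":[0,-0.1,0],"rot":[0,0,0]},{"grip":-1,"linear":[0,-0.1,-0.15],"rot":[0,0,0]},{"grip":-1,"linear":[0,-0.1,-0.35],"rot":[0,0,0]},{"grip":-1,"linear":[0,-0.1,-0.55],"rot":[0,0,0]},{"grip":0.2,"linear":[0,0.1,-0.55],"rot":[0,0,0]},{"grip":0.2,"linear":[0,0.3,-0.55],"rot":[0,0,0]},{"grip":0.2,"linear":[0,0.42,-0.55],"rot":[0,0,0]},{"grip":0.2,"linear":[0,0.42,-0.55],"rot":[0,0,0]},{"grip":0.2,"linear":[0,0.42,-0.55],"rot":[0,0,0]},{"grip":0.2,"linear":[0,0.42,-0.55],"rot":[0,0,0]}]'; python3 - <<'E'
from h import *
import pickle
t=cam('wrist'); pickle.dump(t,open('w8.pkl','wb')); hs=cv2.cvtColor(t['pixels'],cv2.COLOR_RGB2HSV)
for s,ce,m in blobs((hs[...,0]>112)&(hs[...,0]<130)&(hs[...,1]>100)&(t['pixels'].max(2)>35),60):
    v,u=np.where(m); w=fish(t,np.c_[u,v],z=.05); print('bed',s,w.min(0).round(4),w.max(0).round(4),cv2.minAreaRect((w[:,:2]*1000).astype(np.float32)))
for s,ce,m in blobs((hs[...,0]>7)&(hs[...,0]<26)&(hs[...,1]>110)&(t['pixels'].max(2)>60),30): print('brass',s,fish(t,[(s[0]-.5,s[1]+3),(s[0]+s[2]-.5,s[1]+3)],bx=.0215).round(4).tolist())
go(b2w([.006,-.052,.038]),tool(40))
E
```

```text
time_s: 30.93
position: [0.5602, 0.0527, 0.1212]
tcp_rot: [0.341, 0.058, 0.938, -0.021]
contact_force: [0.8, 0.0, 0.0]
width: 0.0514
gripper_force: 0.0
bed [ 172  202  154   14 1774] [ 0.0292 -0.1202  0.05  ] [0.0537 0.0168 0.05  ] ((41.38196563720703, -51.73790740966797), (137.0131378173828, 24.452342987060547), 89.90773010253906)
brass [326 176  23  16 288] [[0.0215, 0.0177, 0.0306], [0.0215, 0.0398, 0.0303]]
brass [320 204  20  23 247] [[0.0215, 0.0085, 0.0594], [0.0215, 0.0263, 0.0596]]
lin [ 0.087 -0.01   0.469] rot [ 0.    -0.002 -0.   ] bed [-0.0408 -0.0501  0.1211] t 30.98
```

```bash
python3 -m crank '[{"grip":0.2,"linear":[0,0,-0.1],"rot":[0,0,0]},{"grip":0.2,"linear":[0,0,-0.25],"rot":[0,0,0]},{"grip":0.2,"linear":[0,0,-0.25],"rot":[0,0,0]},{"grip":0.2,"linear":[0,0,-0.25],"rot":[0,0,0]},{"grip":0.2,"linear":[0,0,-0.25],"rot":[0,0,0]},{"grip":0.2,"linear":[0,0,-0.25],"rot":[0,0,0]}]'; python3 -c "
from h import *
print(hand_in())"
```

```text
time_s: 31.48
position: [0.5288, 0.0556, 0.1589]
tcp_rot: [0.341, 0.059, 0.938, -0.021]
contact_force: [0.2, 0.6, -0.4]
width: 0.0516
gripper_force: 0.0
the job is handed in; nothing more can be done
None
```

The job is handed in at 31.5 s, verdict not reported: by my measurements the hairline is within about 1.5 mm of the marker and the billet lies flat, parallel to the fence and against the stop, with everything released.

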